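# Put re-backed phones to cure under weights on the hot plate

## Robot

A 7-joint arm with a two-finger parallel gripper is mounted at the origin on the work surface. World frame = base frame: x ahead of the robot, y to its left, z up, the work surface at z = 0. Lengths are in mm, angles in degrees, forces in N, time in s.
With the tool pointing down it reaches from about 400 to 850 mm from the base axis. Payload 4.5 kg.
Tool frame: the origin (TCP) lies midway between the tips of the shut fingers; the grasp point (between the pads) lies 19 mm behind it (ctrl.tcp_to_grasp is the distance from the TCP to the grasp point, in mm); x points along the fingers, z is the direction in which the jaws open and shut, and the axes are right-handed (so a half turn about x gives the same grasp; the last joint's range is limited). The gripper opens to 88 mm and grips with 3 to 60 N. Pads are 18 mm wide; open, the fingers measure 123 mm over their backs; the gripper's body (75 mm by 187 mm) begins 45 mm behind the grasp point.
Start: joints at [73.671, 39.483, -11.15, 89.685, 9.013, 51.709, -12.324], TCP at [195.922, -593.524, 209.243] pointing down, gripper open.
Joint ranges: [-172.22, 172.22], [-26.19, 119.32], [-84.43, 86.54], [7.71, 146.69], [-57.33, 237.33], [2.42, 119.75], [-152.13, 152.13]. Speed limits (degrees/s): [147.25, 147.25, 180, 180, 180, 180, 180].

## Interface

Orientations are given as [roll, pitch, yaw] about the fixed x, y, z axes, in that order (R = Rz(yaw) Ry(pitch) Rx(roll)).
In Python, from station import ctrl gives the robot as it stands.
- The arm moves only by the tool send_rows, never from a script. Its argument "deltas" is a list of rows, each an object with "dp": the shift along the tool's x, y, z in m, a list of three; "yaw": the turn about the tool's x in degrees. In form: [{"dp": [dx, dy, dz], "yaw": yaw}, ...]. A call has 1 to 10 rows; each row is the pose to reach, as a shift and turn from the pose measured when the call began, along the tool's axes at that moment; what a row does not reach only later rows make up. A row lasts 1/12 s, in which the tool goes at most 41.7 mm and 7.16 degrees, less where a joint would pass 70% of its speed; a pose out of reach is approached as far as the arm can. A call with a gripper value outside its range is refused whole. "claw" is the finger opening in m, from 0 to 0.0881, set as the call begins (left out, the last holds). The fingers move at their own pace and stop on an object; "newtons" is the grip in N (left out, the last holds). Time passes only in rows, so rows that repeat a pose let the fingers close. It gives the time, the measured TCP pose, the force and the opening at its end, in the units of the state.
- ctrl.get_obs(): the state, without advancing time (a new reading comes with each control period).
- ctrl.snapshot(name): name is "side" or "top"; returns the picture (480x640x3 uint8, red, green, blue); there is no depth.
- ctrl.calibration(name): a dict with "fx", "fy", "cx", "cy" (pixels), "world_from_camera" (4x4, takes a point from camera to world coordinates). Camera axes: x right, y down, z forward; pixel columns grow to the right and rows downward; lengths in mm; the calibration is good to about 2 mm. A picture is of the moment at which its call begins. calibration takes no time and is no camera call.
- ctrl.hand_in(): hands the job in, once; it reports no verdict.
Trained networks look in the newest picture that a camera, given by its name, has taken for a name from the list of things; names that differ only in an ending like _2 or _b are one class to them, and where a whole thing is asked for, a point or a joint stands for the part that bears it (a point fixed in the world has none). Each returns a list of dicts, best first, with "conf" (0 to 1); they miss things now and then, are a little off and sometimes report something else, mostly with a low value. They report only what shows in the picture. A call takes as long as a camera call. They do not tell look-alikes from the thing itself.
- ctrl.search_frame(name, camera): "centre" ([column, row] in pixels, amid what is visible of it).
The state is a dict: "time_s": time; "joint_pos": joint angles; "dq": joint speeds; "effort": joint torques, N m; "eef_pos": TCP position; "eef_rot": TCP orientation; "force": force on the tool from outside, world axes, zero at the start; "ft_torque": the same for the moment, N m; "grip_width": finger opening in mm.
Only numpy, scipy, OpenCV 4.12 (cv2) and the standard library are available. Lean on these libraries where they do the work, as an engineer would, in place of code of your own. Each camera call takes 0.05 s, during which the arm holds its last target. There are 200 camera calls.

## Task

Set the re-backed phones curing: put the suction lifter and the pry tool left on the hot plate into the tool tray, slide every phone along the plate, never lifting it because its glue is still wet, until it lies squarely against the fence at the back, and lay one plain steel brick from the parts bin flat on the middle of each phone's back. Only when all phones are weighted, reach into the controller's recess and turn the dial clockwise until its pointer is on the broad mark. Leave spare bricks and all the other bits in the bin and do not disturb the rest of the bench.

Things in the scene. Friction and masses are not known exactly. Their poses are not given: they have to be found in the camera images.
- plate: hot plate, fixed, 314 mm wide (y), flat metal top 50 mm above the bench. Origin on the bench under it, +x to the back (away from the robot); it spans x = -192 to +172 mm. Near half (x below 0): bare loading apron; far half: dark heated zone, all on one level; rims 6 mm high at the sides and front, inner faces at y = -151, y = +151 and x = -186 mm
- fence (a point): middle of the near face of the fence, at the height of the plate's top; the fence is a straight metal strip 12 mm high across the back of the plate, along its y. Same axes as the plate: a phone flush against it has its origin at x = -65 mm here, z = 0
- phone_a: a phone lying back up, 130 (its x) x 64 (its y) x 8 mm, 0.18 kg; a camera bar 15 mm long, 1.5 mm high crosses its back at the +x end, which starts towards the fence. Origin: centre of the underside. Slides easily on the plate (friction about 0.3) when pushed at its near end, or pressed from above with the fingertips and drawn along. 2 or 3 of the 3 phones are there
- phone_b: a phone lying back up, 130 (its x) x 64 (its y) x 8 mm, 0.18 kg; a camera bar 15 mm long, 1.5 mm high crosses its back at the +x end, which starts towards the fence. Origin: centre of the underside. Slides easily on the plate (friction about 0.3) when pushed at its near end, or pressed from above with the fingertips and drawn along
- phone_c: a phone lying back up, 130 (its x) x 64 (its y) x 8 mm, 0.18 kg; a camera bar 15 mm long, 1.5 mm high crosses its back at the +x end, which starts towards the fence. Origin: centre of the underside. Slides easily on the plate (friction about 0.3) when pushed at its near end, or pressed from above with the fingertips and drawn along
- lifter: suction lifter left standing on the heated zone: a black rubber cup 52 mm across and 14 mm high with a grip post 16 mm across from 18 to 38 mm height and a 24 mm cap on it, 45 mm high in all, 50 g. Origin: centre of the cup's underside
- pry: pry tool left lying on the heated zone: a black bar 105 (its x) x 10 (its y) x 8 mm, the last 16 mm at +x only 4 mm thick, 30 g. Origin: centre of its underside
- tray: tool tray, fixed: shallow open steel tray 130 (x) x 170 (y) x 22 mm on the bench in front of the controller (robot side), wall and floor 3 mm. Origin: centre of its underside. The part with y below 45 mm is free; a small screwdriver lies along x near y = +62 mm
- bin: parts bin, fixed: open black box 290 (x) x 205 (y) x 55 mm, wall and floor 4 mm, standing on the bench beside the plate (left or right). Origin: centre of its underside. Holds the three steel bricks (weight_a to weight_c) and four other bits
- weight_a: a plain solid steel brick, 60 (its x) x 32 (its y) x 26 mm, 0.39 kg, starting among the other bits in the parts bin. Origin: centre of the underside as it starts. If hemmed in, it can be dragged over the bin's floor by pressing on it from above with about 15 N
- weight_b: a plain solid steel brick, 60 (its x) x 32 (its y) x 26 mm, 0.39 kg, starting among the other bits in the parts bin. Origin: centre of the underside as it starts. If hemmed in, it can be dragged over the bin's floor by pressing on it from above with about 15 N
- weight_c: a plain solid steel brick, 60 (its x) x 32 (its y) x 26 mm, 0.39 kg, starting among the other bits in the parts bin. Origin: centre of the underside as it starts. If hemmed in, it can be dragged over the bin's floor by pressing on it from above with about 15 N
- weight_a_mid (a point): centre of weight_a's volume
- weight_b_mid (a point): centre of weight_b's volume
- weight_c_mid (a point): centre of weight_c's volume
- puck: round steel puck in the bin, 36 mm across, 24 mm high; not a brick. Origin: centre of its underside
- screwjar: small closed screw jar in the bin, 34 mm across, 40 mm high. Origin: centre of its underside
- magnet: small dark block in the bin, 28 x 22 x 18 mm. Origin: centre of its underside
- spacer: thin aluminium bar in the bin, 100 (its x) x 16 x 16 mm. Origin: centre of its underside
- dial_axis (a point): the dial's axis at the floor of the controller's recess, 44 mm above the bench. The controller is a fixed white box 170 (x) x 150 (y) x 70 mm across the plate from the bin, its front 85 mm to -x of this point; axes: x to its back, y left. The recess in its top is 78 x 78 mm, 26 mm deep, centred here
- dial_mark (a point): middle of the broad black mark on the recess floor, 30 mm from the dial's axis, 10 x 6 mm; the other marks are thin. The dial's pointer must point at it
- dial (a joint): dial angle in rad, growing clockwise from above, 0 to 2.6; starts between 0 and 0.3. A black disc 40 mm across carries a finger bar 36 x 12 mm, from 6 to 24 mm above the recess floor (2 mm below the box's top), with a white pointer line. At 0 it points along the controller's +y, at 1.3 at the broad mark. Turns with 0.04 N m, stays where left
- cleaner: closed white cleaner bottle, 48 mm across, 100 mm high, on the bench behind the plate; a bystander
- tape: orange roll of tape, 64 mm across, 20 mm high, lying on the bench behind the plate; a bystander
Mind the look-alikes: they are no part of the job. Leave any purple look-alike of the weight_c alone.

How it is judged (in metres and radians):
On the way, in this order (a step that is already met when the one before it is completed fails the run):
1. the lifter and the pry tool are in the tray, every phone lies against the fence and each carries a brick on its middle (x of lifter in the frame of tray between -0.06 and 0.06 m and y of lifter in the frame of tray between -0.08 and 0.08 m and z of lifter in the frame of tray below 0.03 m and x of pry in the frame of tray between -0.055 and 0.055 m and y of pry in the frame of tray between -0.08 and 0.08 m and z of pry in the frame of tray below 0.018 m and x of each of phone_a, phone_b, phone_c in the frame of fence above -0.075 m and y of phone_a in the frame of fence between -0.125 and 0.125 m and z of phone_a in the frame of fence between -0.004 and 0.004 m and angle between the x axis of each of phone_a, phone_b, phone_c and the x axis of plate, either way round below 0.14 rad and y of phone_b in the frame of fence between -0.125 and 0.125 m and z of phone_b in the frame of fence between -0.004 and 0.004 m and y of phone_c in the frame of fence between -0.125 and 0.125 m and z of phone_c in the frame of fence between -0.004 and 0.004 m and ((horizontal distance between weight_a_mid and phone_a below 0.015 m and z of weight_a_mid in the frame of phone_a between 0.017 and 0.042 m) or (horizontal distance between weight_b_mid and phone_a below 0.015 m and z of weight_b_mid in the frame of phone_a between 0.017 and 0.042 m) or (horizontal distance between weight_c_mid and phone_a below 0.015 m and z of weight_c_mid in the frame of phone_a between 0.017 and 0.042 m)) and ((horizontal distance between weight_a_mid and phone_b below 0.015 m and z of weight_a_mid in the frame of phone_b between 0.017 and 0.042 m) or (horizontal distance between weight_b_mid and phone_b below 0.015 m and z of weight_b_mid in the frame of phone_b between 0.017 and 0.042 m) or (horizontal distance between weight_c_mid and phone_b below 0.015 m and z of weight_c_mid in the frame of phone_b between 0.017 and 0.042 m)) and ((horizontal distance between weight_a_mid and phone_c below 0.015 m and z of weight_a_mid in the frame of phone_c between 0.017 and 0.042 m) or (horizontal distance between weight_b_mid and phone_c below 0.015 m and z of weight_b_mid in the frame of phone_c between 0.017 and 0.042 m) or (horizontal distance between weight_c_mid and phone_c below 0.015 m and z of weight_c_mid in the frame of phone_c between 0.017 and 0.042 m))), for 0.2 s.
2. after that, the dial is turned to the broad mark (value of joint dial between 1.15 and 1.45 rad), for 0.2 s.
At the end, for the whole second after the job is handed in: Lifter and pry tool in the tray; each phone flat on the plate, within 10 mm of the fence and 0.14 rad of square, with one brick centred within 15 mm of its middle; unused bricks and the other bits in the bin; dial at 1.15 to 1.45 rad (the broad mark); all at rest (all of step 1 and all of step 2 and linear speed of each of phone_a, phone_b, phone_c, weight_a, weight_b, weight_c, lifter, pry below 0.02 m/s and ((horizontal distance between weight_a_mid and phone_a below 0.015 m and z of weight_a_mid in the frame of phone_a between 0.017 and 0.042 m) or (horizontal distance between weight_a_mid and phone_b below 0.015 m and z of weight_a_mid in the frame of phone_b between 0.017 and 0.042 m) or (horizontal distance between weight_a_mid and phone_c below 0.015 m and z of weight_a_mid in the frame of phone_c between 0.017 and 0.042 m) or (x of weight_a_mid in the frame of bin between -0.14 and 0.14 m and y of weight_a_mid in the frame of bin between -0.098 and 0.098 m and z of weight_a_mid in the frame of bin below 0.05 m)) and ((horizontal distance between weight_b_mid and phone_a below 0.015 m and z of weight_b_mid in the frame of phone_a between 0.017 and 0.042 m) or (horizontal distance between weight_b_mid and phone_b below 0.015 m and z of weight_b_mid in the frame of phone_b between 0.017 and 0.042 m) or (horizontal distance between weight_b_mid and phone_c below 0.015 m and z of weight_b_mid in the frame of phone_c between 0.017 and 0.042 m) or (x of weight_b_mid in the frame of bin between -0.14 and 0.14 m and y of weight_b_mid in the frame of bin between -0.098 and 0.098 m and z of weight_b_mid in the frame of bin below 0.05 m)) and ((horizontal distance between weight_c_mid and phone_a below 0.015 m and z of weight_c_mid in the frame of phone_a between 0.017 and 0.042 m) or (horizontal distance between weight_c_mid and phone_b below 0.015 m and z of weight_c_mid in the frame of phone_b between 0.017 and 0.042 m) or (horizontal distance between weight_c_mid and phone_c below 0.015 m and z of weight_c_mid in the frame of phone_c between 0.017 and 0.042 m) or (x of weight_c_mid in the frame of bin between -0.14 and 0.14 m and y of weight_c_mid in the frame of bin between -0.098 and 0.098 m and z of weight_c_mid in the frame of bin below 0.05 m)) and x of puck in the frame of bin between -0.14 and 0.14 m and y of puck in the frame of bin between -0.098 and 0.098 m and z of each of puck, screwjar, magnet, spacer in the frame of bin below 0.05 m and x of screwjar in the frame of bin between -0.14 and 0.14 m and y of screwjar in the frame of bin between -0.098 and 0.098 m and x of magnet in the frame of bin between -0.14 and 0.14 m and y of magnet in the frame of bin between -0.098 and 0.098 m and x of spacer in the frame of bin between -0.14 and 0.14 m and y of spacer in the frame of bin between -0.098 and 0.098 m); the robot touches nothing.
It fails at once if a phone is lifted more than 25 mm off the plate (phone_a) (height (world z) of phone_a above 0.075 m).
It fails at once if a phone is lifted more than 25 mm off the plate (phone_b) (height (world z) of phone_b above 0.075 m).
It fails at once if a phone is lifted more than 25 mm off the plate (phone_c) (height (world z) of phone_c above 0.075 m).
It fails at once if a bystander on the bench is disturbed: moved more than 30 mm (cleaner) (distance of cleaner from where it was at the start of the episode above 0.03 m).
It fails at once if a bystander on the bench is disturbed: moved more than 30 mm (tape) (distance of tape from where it was at the start of the episode above 0.03 m).
Of phone_a, phone_b, phone_c only 2 to 3 are there at a start; the rules pass over those that are not, and their reading is None.
At some moment in a run one of phone_a, phone_b, phone_c may be knocked a few centimetres aside while the robot is not near it.
It also fails if it takes over 210 s, if anything falls off the work surface, if the arm or the gripper's body presses on something with over 40 N, if the wrist force passes 120 N, or if a joint passes its speed limit or range.

## Working session

There is one attempt and no reset: what is moved stays moved. The work goes in short steps, Python scripts to look and compute and a tool call to move; the robot and the scene stay as the last step left them, time stands still between calls to the robot, and variables do not carry over. Pictures are saved under pics/ and viewed, about 12 in all and at most 16, crops included, and the job is handed in when it is done.

Besides the shell and the picture viewer there is one more tool, called after ">>>" as name(argument=value, ...), one argument or row to a line, values as JSON. send_rows: Moves the arm, as the interface text tells. Its arguments: {"type":"object","properties":{"deltas":{"type":"array","items":{"type":"object","properties":{"dp":{"type":"array","items":{"type":"number"}},"yaw":{"type":"number"}}}},"claw":{"type":"number"},"newtons":{"type":"number"}},"required":["deltas"]}

```bash
ls; mkdir -p pics
cat > h.py <<'E'
import numpy as np, cv2
from station import ctrl
def snap(cam,fn=None):
    im=ctrl.snapshot(cam)
    if fn: cv2.imwrite('pics/'+fn,im[:,:,::-1])
    return im
def px2w(cam,uv,z):
    c=ctrl.calibration(cam);T=np.array(c['world_from_camera'])
    d=T[:3,:3]@np.array([(uv[0]-c['cx'])/c['fx'],(uv[1]-c['cy'])/c['fy'],1]);o=T[:3,3]
    return (o+d*(z-o[2])/d[2]).round(1)
def w2px(cam,p):
    c=ctrl.calibration(cam);T=np.linalg.inv(np.array(c['world_from_camera']))
    q=T[:3,:3]@np.array(p,float)+T[:3,3]
    return np.array([c['fx']*q[0]/q[2]+c['cx'],c['fy']*q[1]/q[2]+c['cy']]).round(1)
def st():
    o=ctrl.get_obs();print({k:np.round(o[k],1).tolist() for k in('time_s','eef_pos','eef_rot','force','grip_width')});return o
E
python3 - <<'E'
from h import *
o=st();print(o['joint_pos'])
for c in('top','side'):
    snap(c,c+'1.png');k=ctrl.calibration(c);print(k['fx'],np.round(k['world_from_camera'],2).tolist())
for n,z in dict(phone_a=58,lifter=95,pry=58,weight_a=30,puck=28,screwjar=44,magnet=22,spacer=20,tray=3,bin=4,dial=68,cleaner=100,tape=20,plate=50).items():
    print(n,[(np.round(r['centre']).tolist(),round(r['conf'],2),px2w('top',r['centre'],z)[:2].tolist()) for r in ctrl.search_frame(n,'top')])
E
```

```text
pics
{'time_s': 0.0, 'eef_pos': [195.6, -592.8, 208.4], 'eef_rot': [-175.4, 89.9, 112.8], 'force': [0.8, -0.0, 0.5], 'grip_width': 88.0}
[ 73.6696996   39.53311146 -11.14477562  89.7468746    9.01316562
  51.7106952  -12.32449804]
459.02911579556246 [[0.02, -0.98, 0.17, 434.35], [-1.0, -0.02, 0.01, -100.5], [-0.0, -0.17, -0.98, 1121.19], [0.0, 0.0, 0.0, 1.0]]
557.1236972120564 [[-0.8, -0.28, 0.53, -269.7], [-0.6, 0.39, -0.69, 1068.74], [-0.01, -0.88, -0.48, 876.53], [0.0, 0.0, 0.0, 1.0]]
phone_a [([314.0, 309.0], 0.85, [454.0, -93.9]), ([227.0, 313.0], 0.71, [441.9, 106.9]), ([267.0, 317.0], 0.56, [434.0, 13.4]), ([274.0, 266.0], 0.28, [550.7, 3.8]), ([435.0, 318.0], 0.22, [441.9, -369.1])]
lifter [([324.0, 238.0], 0.82, [615.1, -111.8]), ([268.0, 317.0], 0.3, [433.8, 7.0])]
pry [([258.0, 242.0], 0.67, [608.3, 43.2])]
weight_a [([434.0, 286.0], 0.96, [516.6, -375.9]), ([483.0, 306.0], 0.95, [470.4, -489.1]), ([436.0, 265.0], 0.92, [566.7, -382.0]), ([483.0, 247.0], 0.88, [612.4, -495.1]), ([523.0, 295.0], 0.69, [499.3, -585.9]), ([436.0, 320.0], 0.65, [436.6, -378.2]), ([274.0, 265.0
[... 158 characters left out ...]
jar [([272.0, 263.0], 0.57, [561.1, 10.1]), ([406.0, 288.0], 0.47, [507.9, -305.9])]
magnet [([435.0, 320.0], 0.67, [436.6, -378.4]), ([402.0, 264.0], 0.4, [568.0, -300.4]), ([138.0, 245.0], 0.37, [598.4, 337.2])]
spacer [([381.0, 284.0], 0.73, [517.5, -252.2])]
tray [([139.0, 315.0], 0.76, [431.1, 328.7]), ([435.0, 317.0], 0.52, [444.7, -384.0]), ([435.0, 263.0], 0.37, [574.9, -386.1]), ([270.0, 315.0], 0.2, [438.6, 12.8])]
bin [([412.0, 289.0], 0.61, [508.6, -328.3])]
dial [([134.0, 246.0], 0.79, [589.7, 328.1])]
cleaner [([215.0, 162.0], 0.81, [787.9, 145.9]), ([258.0, 242.0], 0.33, [600.3, 36.4])]
tape [([345.0, 179.0], 0.63, [776.9, -162.2])]
plate [([273.0, 267.0], 0.91, [550.6, 5.8])]
```

View pics/top1.png

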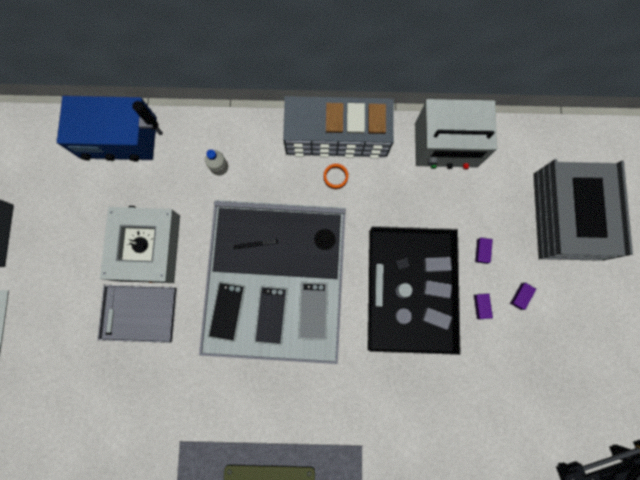

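View pics/side1.png

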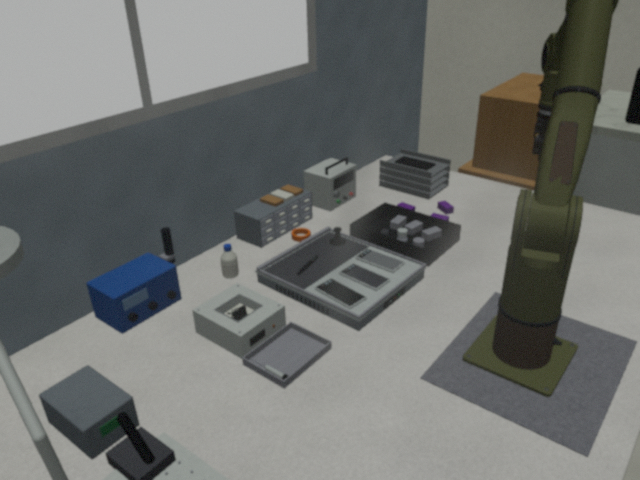

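The top view shows three phones: two dark ones at (227,312) and (271,315), and a grey one at (314,310). The pry tool is at (256,243) and the lifter at (324,239). The bin holds three light bricks at (438,264), (438,289) and (437,318), and the purple look-alikes lie outside it. The tray is at (138,314) and the dial at (139,243). Next I'll make rectified close-ups.

```bash
cat >> h.py <<'E'
def rect(im,x0,x1,y0,y1,z,s,cam='top',grid=50):
    # image: up=+x, left=+y
    W,H=int((y1-y0)*s),int((x1-x0)*s)
    src=np.float32([w2px(cam,(x,y,z)) for x,y in((x1,y1),(x1,y0),(x0,y0),(x0,y1))])
    M=cv2.getPerspectiveTransform(src,np.float32([[0,0],[W,0],[W,H],[0,H]]))
    o=cv2.warpPerspective(im,M,(W,H),flags=cv2.INTER_CUBIC)[:,:,::-1].copy()
    for x in range(int(np.ceil(x0/grid)*grid),int(x1)+1,grid):
        r=int((x1-x)*s);cv2.line(o,(0,r),(W,r),(0,255,255),1);cv2.putText(o,str(x),(2,r-2),0,.4,(0,0,255),1)
    for y in range(int(np.ceil(y0/grid)*grid),int(y1)+1,grid):
        c=int((y1-y)*s);cv2.line(o,(c,0),(c,H),(0,255,255),1);cv2.putText(o,str(y),(c+2,H-4),0,.4,(0,0,255),1)
    return o
E
python3 - <<'E'
from h import *
im=cv2.imread('pics/top1.png')[:,:,::-1]
a=rect(im,350,720,-180,190,57,1.6)
b=rect(im,350,660,-430,-190,30,1.6)
h=max(a.shape[0],b.shape[0])
cv2.imwrite('pics/r1.png',a)
cv2.imwrite('pics/r2.png',rect(im,350,660,-430,-190,30,1.9))
cv2.imwrite('pics/r3.png',rect(im,370,680,250,420,68,1.9))
c=cv2.imread('pics/r2.png');d=cv2.imread('pics/r3.png');cv2.imwrite('pics/r23.png',np.hstack([c,d]));print(c.shape,d.shape,a.shape)
for z,pts in((56,[(214,203),(345,208),(338,361),(201,354)]),(55,[(370,228),(458,229),(460,353),(368,351)]),(22,[(103,286),(175,287),(173,342),(99,340)])):
    print([px2w('top',p,z)[:2].tolist() for p in pts])
E
```

```text
(589, 456, 3) (589, 323, 3) (592, 592, 3)
[[699.6, 152.1], [694.5, -160.8], [340.6, -149.5], [348.7, 159.8]]
[[647.4, -220.6], [649.8, -428.7], [364.4, -424.6], [364.0, -217.0]]
[[498.2, 412.7], [499.8, 240.5], [371.7, 235.4], [372.3, 409.0]]
```

View pics/r1.png

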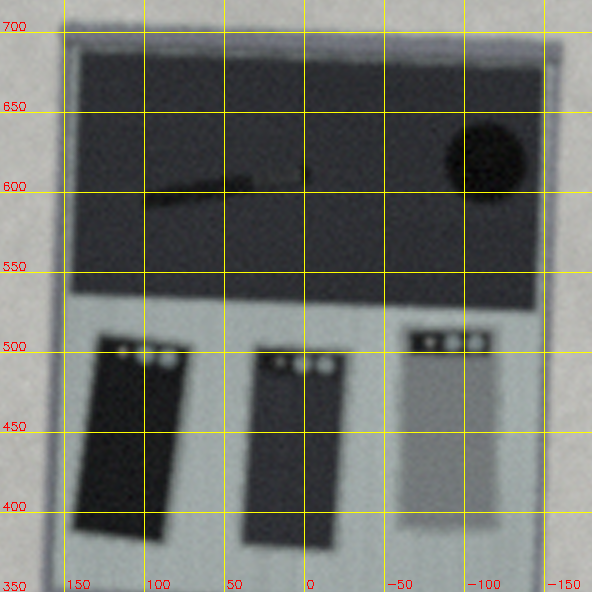

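View pics/r23.png

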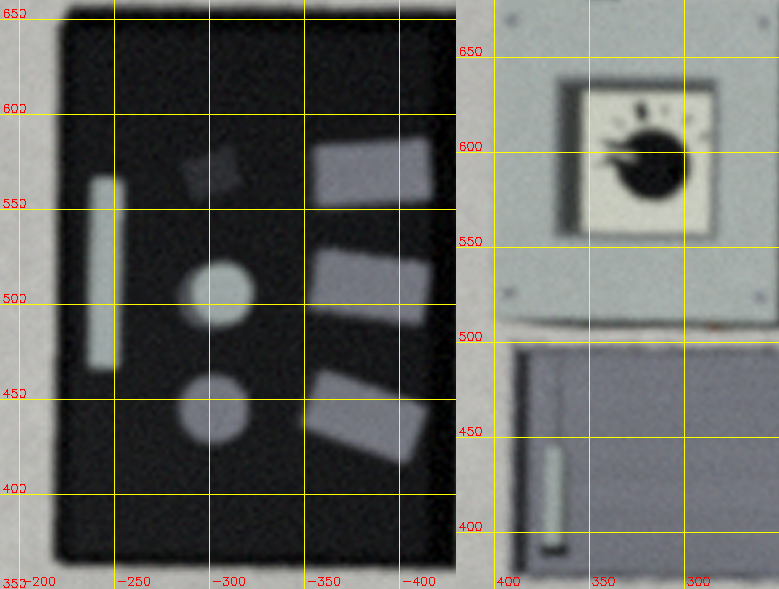

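The plate's yaw is about -2°. In world x,y (mm), the phones are near (447,108), (440,7) and (452,-90), the lifter near (616,-113) and the pry near (602,46). The bricks are near (570,-386), (509,-385) and (441,-383). The tray centre is about (435,324) and the dial about (592,317), with its pointer towards +y. Next is a planning helper.

```bash
cat >> h.py <<'E'
from scipy.spatial.transform import Rotation as Ro
def plan(x,y,z,jaw=None):
    # jaw: yaw (deg, mod 180) of jaw axis in world; prints dp (m) and yaw turn about tool x
    o=ctrl.get_obs();R=Ro.from_euler('xyz',o['eef_rot'],degrees=True).as_matrix()
    p=np.array(o['eef_pos'])
    d=R.T@(np.array([x,y,z])-p)/1000
    cur=np.degrees(np.arctan2(R[1,2],R[0,2]));t=0
    if jaw is not None:
        t=-((jaw-cur+90)%180-90)  # tool x is down -> sign flips
    print('dp',d.round(4).tolist(),'yaw',round(t,1),'jaw now',round(cur,1),'force',np.round(o['force'],1).tolist(),'pos',p.round(1).tolist(),'w',round(o['grip_width'],1),'t',round(o['time_s'],1),'j7',round(o['joint_pos'][6],1))
    return R
E
python3 - <<'E'
from h import *
print(plan(616,-113,130,-2).round(3).tolist())
im=cv2.imread('pics/top1.png');
for n,z,u in(('lifter cap',95,(324,238)),):
    print(px2w('top',u,z), px2w('top',u,64))
E
```

```text
dp [0.0792, 0.5495, -0.3247] yaw -69.7 jaw now -71.7 force [0.6, 0.3, 0.5] pos [195.9, -593.5, 209.3] w 88.1 t 0.8 j7 -12.3
[[0.0, 0.95, 0.313], [-0.0, 0.313, -0.95], [-1.0, 0.0, 0.0]]
[ 613.9 -111.8   95. ] [ 619.4 -112.2   64. ]
```

>>> send_rows(
  deltas=[
    {"dp": [0,0.55,-0.325],"yaw": -69.7},
    {"dp": [0,0.55,-0.325],"yaw": -69.7},
    {"dp": [0,0.55,-0.325],"yaw": -69.7},
    {"dp": [0,0.55,-0.325],"yaw": -69.7},
    {"dp": [0,0.55,-0.325],"yaw": -69.7},
    {"dp": [0,0.55,-0.325],"yaw": -69.7},
    {"dp": [0,0.55,-0.325],"yaw": -69.7},
    {"dp": [0,0.55,-0.325],"yaw": -69.7},
    {"dp": [0,0.55,-0.325],"yaw": -69.7},
    {"dp": [0,0.55,-0.325],"yaw": -69.7},
  ],
  claw=0.06,
  newtons=15,
)

```text
time_s: 1.63
eef_pos: [471.2, -278.4, 209.5]
eef_rot: [-55.5, 90.0, -57.2]
force: [-0.7, -0.7, -0.8]
grip_width: 60.3
```

```bash
python3 -c "
from h import *
plan(614,-112,73,-2)"
```

```text
dp [0.1364, 0.1707, 0.1377] yaw 0.3 jaw now -1.7 force [-0.7, -0.7, -0.8] pos [471.2, -278.4, 209.5] w 60.3 t 1.6 j7 1.4
```

>>> send_rows(
  deltas=[
    {"dp": [0,0.171,0.138]},
    {"dp": [0,0.171,0.138]},
    {"dp": [0.0,0.171,0.138]},
    {"dp": [0.0,0.171,0.138]},
    {"dp": [0.0,0.171,0.138]},
    {"dp": [0.0,0.171,0.138]},
    {"dp": [0.06,0.171,0.138]},
    {"dp": [0.08,0.171,0.138]},
    {"dp": [0.08,0.171,0.138]},
  ],
)

```text
schema error: expected keys dp, yaw
```

```bash
python3 -c "
from h import *
plan(614,-112,73,-2)
snap('side','s2.png'); snap('top','t2.png')
a=cv2.imread('pics/t2.png')[170:320,200:380]; b=cv2.imread('pics/s2.png')[170:320,240:420]
cv2.imwrite('pics/c2.png',np.hstack([cv2.resize(a,None,fx=2.2,fy=2.2),cv2.resize(b,None,fx=2.2,fy=2.2)]))"
```

```text
dp [0.1364, 0.1707, 0.1377] yaw 0.3 jaw now -1.7 force [-0.7, -0.7, -0.8] pos [471.2, -278.4, 209.5] w 60.3 t 1.6 j7 1.4
```

View pics/c2.png

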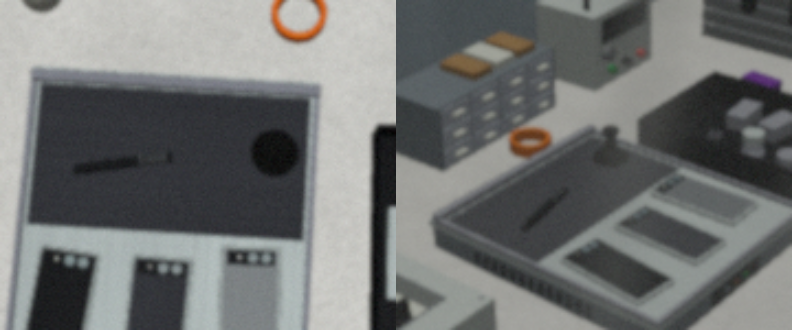

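The move was refused because each row needs a yaw, so the arm hasn't moved. The crop shows the lifter still standing and the pry tool spanning about (234,248) to (277,241). I'll resend with yaw included.

>>> send_rows(
  deltas=[
    {"dp": [0,0.171,0.138],"yaw": 0},
    {"dp": [0,0.171,0.138],"yaw": 0},
    {"dp": [0,0.171,0.138],"yaw": 0},
    {"dp": [0,0.171,0.138],"yaw": 0},
    {"dp": [0,0.171,0.138],"yaw": 0},
    {"dp": [0,0.171,0.138],"yaw": 0},
    {"dp": [0.05,0.171,0.138],"yaw": 0},
    {"dp": [0.09,0.171,0.138],"yaw": 0},
    {"dp": [0.12,0.171,0.138],"yaw": 0},
    {"dp": [0.136,0.171,0.138],"yaw": 0},
  ],
)

```text
time_s: 2.57
eef_pos: [615.4, -103.9, 71.1]
eef_rot: [105.2, 89.8, 104.0]
force: [-0.9, -0.5, 0.2]
grip_width: 60.0
```

>>> send_rows(
  deltas=[
    {"dp": [0,0,0],"yaw": 0},
    {"dp": [0,0,0],"yaw": 0},
    {"dp": [0,0,0],"yaw": 0},
    {"dp": [0,0,0],"yaw": 0},
    {"dp": [0,0,0],"yaw": 0},
    {"dp": [0,0,0],"yaw": 0},
  ],
  claw=0.01,
)

```text
time_s: 3.07
eef_pos: [616.4, -104.0, 72.5]
eef_rot: [68.4, 89.8, 67.1]
force: [-0.7, 0.1, 0.5]
grip_width: 22.3
```

```bash
python3 -c "
from h import *
plan(463,300,160,-2)
print(px2w('top',(255.5,244.5),58),px2w('top',(234,248),58),px2w('top',(277,241),58))"
```

```text
dp [-0.0862, 0.4009, -0.1621] yaw 0.7 jaw now -1.3 force [-0.7, 0.1, 0.5] pos [616.4, -104.0, 72.5] w 22.3 t 3.1 j7 -20.6
[601.2  48.1  58. ] [591.8  98.1  58. ] [610.7  -2.   58. ]
```

>>> send_rows(
  deltas=[
    {"dp": [-0.04,0,0],"yaw": 0},
    {"dp": [-0.07,0.03,-0.02],"yaw": 0},
    {"dp": [-0.09,0.4,-0.162],"yaw": 0},
    {"dp": [-0.09,0.4,-0.162],"yaw": 0},
    {"dp": [-0.09,0.4,-0.162],"yaw": 0},
    {"dp": [-0.09,0.4,-0.162],"yaw": 0},
    {"dp": [-0.09,0.4,-0.162],"yaw": 0},
    {"dp": [-0.09,0.4,-0.162],"yaw": 0},
    {"dp": [-0.09,0.4,-0.162],"yaw": 0},
    {"dp": [-0.09,0.4,-0.162],"yaw": 0},
  ],
)

```text
time_s: 3.9
eef_pos: [485.4, 237.6, 160.8]
eef_rot: [56.9, 89.7, 55.7]
force: [0.4, 0.4, -0.1]
grip_width: 10.2
```

```bash
python3 -c "
from h import *
plan(463,303,27,-2)"
```

```text
dp [0.134, 0.0643, -0.0242] yaw 0.7 jaw now -1.3 force [0.4, 0.4, -0.1] pos [485.4, 237.6, 160.8] w 10.2 t 3.9 j7 -53.9
```

The width reads 10 mm, so the lifter slipped out. I'll look for it.

```bash
python3 -c "
from h import *
snap('side','s3.png'); im=snap('top','t3.png')
a=cv2.imread('pics/t3.png')[190:370,190:370]; b=cv2.imread('pics/s3.png')[200:350,220:420]
cv2.imwrite('pics/c3.png',np.hstack([cv2.resize(a,(400,400)),cv2.resize(b,(400,400))]))
for r in ctrl.search_frame('lifter','top')[:3]: print(r['conf'],r['centre'],px2w('top',r['centre'],64))"
```

```text
0.72 [325.6, 236.5] [ 623.  -115.8   64. ]
0.5 [404.3, 317.7] [ 440. -298.   64.]
```

View pics/c3.png

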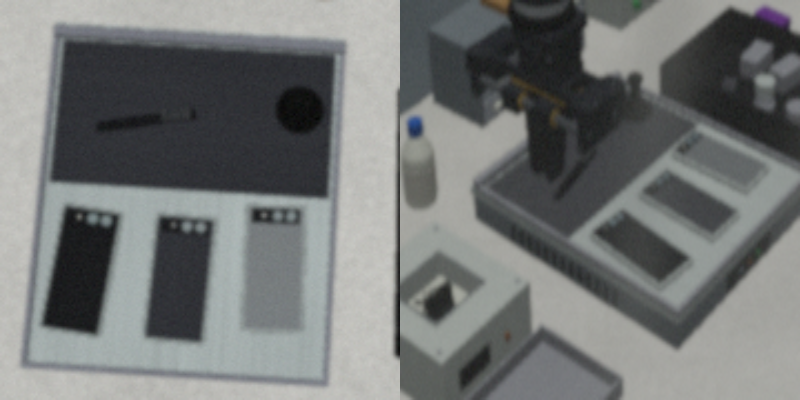

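The lifter is still standing upright near (621,-115); my grasp was about 11 mm off in y. I'll take the pry tool first, since it's close, and let the arm settle before each descent.

```bash
python3 -c "
from h import *
plan(600.5,50,53,10.7)"
```

```text
dp [0.1069, -0.1901, 0.1182] yaw -11.5 jaw now -0.8 force [0.2, 0.2, -0.6] pos [484.5, 240.9, 161.0] w 9.9 t 4.0 j7 -53.7
```

>>> send_rows(
  deltas=[
    {"dp": [0,-0.19,0.118],"yaw": -11.5},
    {"dp": [0,-0.19,0.118],"yaw": -11.5},
    {"dp": [0,-0.19,0.118],"yaw": -11.5},
    {"dp": [0,-0.19,0.118],"yaw": -11.5},
    {"dp": [0,-0.19,0.118],"yaw": -11.5},
    {"dp": [0,-0.19,0.118],"yaw": -11.5},
    {"dp": [0.04,-0.19,0.118],"yaw": -11.5},
    {"dp": [0.06,-0.19,0.118],"yaw": -11.5},
    {"dp": [0.07,-0.19,0.118],"yaw": -11.5},
    {"dp": [0.07,-0.19,0.118],"yaw": -11.5},
  ],
  claw=0.04,
  newtons=25,
)

```text
time_s: 4.88
eef_pos: [598.6, 48.0, 88.0]
eef_rot: [89.6, 89.6, 100.3]
force: [-0.7, -0.2, 0.0]
grip_width: 40.0
```

```bash
python3 -c "
from h import *
plan(600.5,50,53,10.7)"
```

```text
dp [0.035, 0.0014, 0.0023] yaw -0.1 jaw now 10.6 force [-0.7, -0.2, 0.0] pos [598.6, 48.0, 88.0] w 40.0 t 4.9 j7 -25.3
```

>>> send_rows(
  deltas=[
    {"dp": [0.018,0.001,0.002],"yaw": 0},
    {"dp": [0.03,0.001,0.002],"yaw": 0},
    {"dp": [0.035,0.001,0.002],"yaw": 0},
    {"dp": [0.035,0.001,0.002],"yaw": 0},
  ],
)

```text
time_s: 5.22
eef_pos: [599.8, 49.4, 52.6]
eef_rot: [102.4, 89.7, 113.0]
force: [0.5, -0.7, 0.1]
grip_width: 39.8
```

>>> send_rows(
  deltas=[
    {"dp": [0.0005,0,0],"yaw": 0},
    {"dp": [0.0005,0,0],"yaw": 0},
    {"dp": [0.0005,0,0],"yaw": 0},
    {"dp": [0.0005,0,0],"yaw": 0},
    {"dp": [0,0,0],"yaw": 0},
    {"dp": [-0.03,0,0],"yaw": 0},
    {"dp": [-0.07,0,0],"yaw": 0},
    {"dp": [-0.09,0,0],"yaw": 0},
  ],
  claw=0.0,
)

```text
time_s: 5.88
eef_pos: [601.5, 49.6, 146.1]
eef_rot: [66.2, 89.6, 76.8]
force: [0.0, 0.7, 0.3]
grip_width: 0.5
```

```bash
python3 -c "
from h import *
plan(400,308,15,-1)"
```

```text
dp [0.1325, 0.2904, -0.1505] yaw 11.7 jaw now 10.7 force [0.0, 0.7, 0.3] pos [601.5, 49.6, 146.1] w 0.5 t 5.9 j7 -22.7
```

Missed (0.5 mm). I'll look again.

```bash
python3 -c "
from h import *
im=snap('top','t4.png');snap('side','s4.png')
a=rect(im,540,700,-150,120,57,1.7,grid=20)
b=cv2.imread('pics/s4.png')[200:330,250:400]
cv2.imwrite('pics/c4.png',np.hstack([a,cv2.resize(b,(314,272))]))
"
```

```text
(no output)
```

View pics/c4.png

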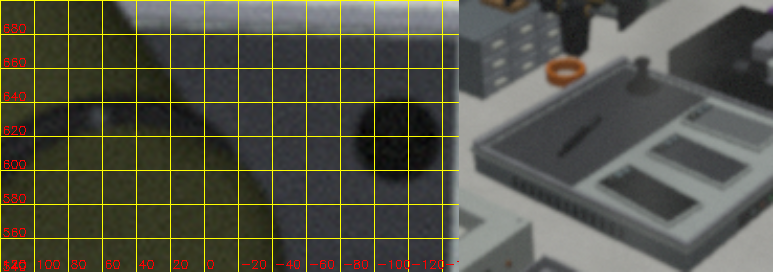

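```bash
python3 -c "
from h import *
print(px2w('side',(307.9,265.5),54),w2px('side',(601,48,54)))
print(w2px('side',ctrl.get_obs()['eef_pos']))
for n,z in(('lifter',75),('pry',55),('dial',68),('phone_a',58)):
  print(n,[(np.round(r['centre']).tolist(),round(r['conf'],2),px2w('side',r['centre'],z)[:2].tolist()) for r in ctrl.search_frame(n,'side')[:3]])
im=cv2.imread('pics/s4.png')[200:330,250:400];cv2.imwrite('pics/c5.png',cv2.resize(im,(750,600),interpolation=cv2.INTER_CUBIC)[:, :600])
"
```

```text
[602.8  47.4  54. ] [308.3 265.8]
[306.1 236.9]
lifter [([337.0, 240.0], 0.61, [603.0, -88.7])]
pry [([307.0, 265.0], 0.61, [604.9, 48.3])]
dial [([239.0, 310.0], 0.46, [592.6, 326.8])]
phone_a [([340.0, 293.0], 0.96, [446.7, 108.7]), ([382.0, 259.0], 0.77, [448.7, -100.3]), ([364.0, 278.0], 0.76, [436.1, 12.0])]
```

View pics/c5.png

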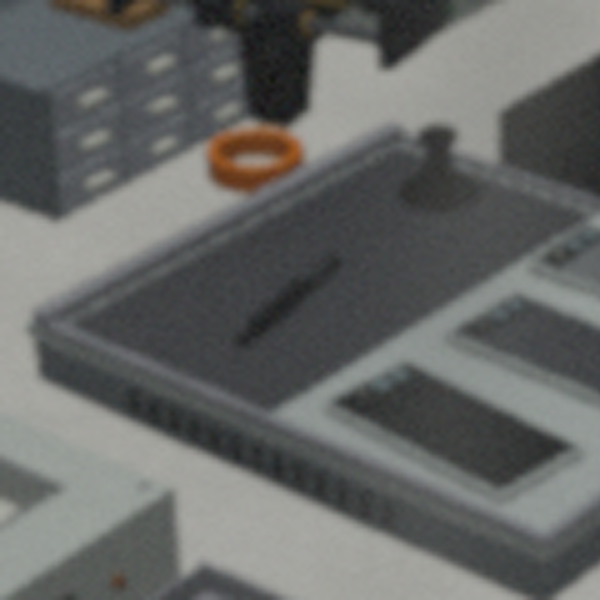

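The fingertip in the side view (about (305,226)) looks higher than the projected TCP (306,237). The pry tool hasn't moved, at (307,265). I'll check the fingertip height by going down in small steps.

```bash
python3 -c "
from h import *
print(w2px('side',(484.5,240.9,161)),w2px('side',(484.5,240.9,181)))
plan(601,49,54,10.7)"
```

```text
[293.3 277. ] [292.9 269.8]
dp [0.0874, -0.0003, 0.0024] yaw -0.0 jaw now 10.7 force [0.6, 0.5, -0.2] pos [599.0, 48.4, 141.4] w 0.8 t 6.2 j7 -22.8
```

>>> send_rows(
  deltas=[
    {"dp": [0.04,0,0],"yaw": 0},
    {"dp": [0.07,0,0],"yaw": 0},
    {"dp": [0.086,0,0],"yaw": 0},
    {"dp": [0.092,0,0],"yaw": 0},
    {"dp": [0.093,0,0],"yaw": 0},
  ],
  claw=0.036,
)

```text
time_s: 6.6
eef_pos: [596.8, 48.6, 46.1]
eef_rot: [146.0, 89.4, 156.7]
force: [0.6, 0.2, 0.2]
grip_width: 31.5
```

>>> send_rows(
  deltas=[
    {"dp": [0.0015,0,0],"yaw": 0},
    {"dp": [0.003,0,0],"yaw": 0},
    {"dp": [0.003,0,0],"yaw": 0},
  ],
)

```text
time_s: 6.85
eef_pos: [597.2, 48.8, 43.7]
eef_rot: [141.8, 89.5, 152.5]
force: [0.4, 0.5, -0.1]
grip_width: 36.0
```

```bash
python3 -c "
from h import *
plan(601,49,54,10.7)
snap('side','s6.png')
cv2.imwrite('pics/c6.png',cv2.resize(cv2.imread('pics/s6.png')[190:330,240:390],(643,600),interpolation=cv2.INTER_CUBIC))
print(w2px('side',ctrl.get_obs()['eef_pos']))"
```

```text
dp [-0.0103, -0.0004, 0.0037] yaw -0.0 jaw now 10.7 force [0.4, 0.5, -0.1] pos [597.2, 48.8, 43.7] w 36.0 t 6.8 j7 -27.4
[309.2 269.4]
```

View pics/c6.png

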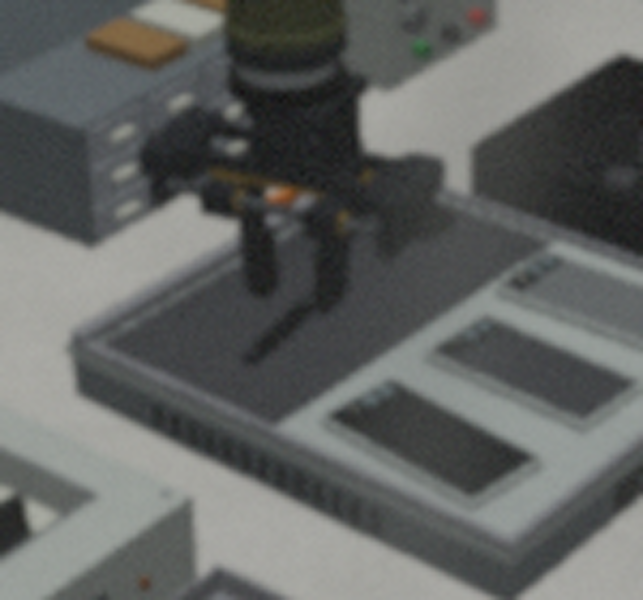

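Two checks agree that the real fingertips sit roughly 20 mm or more above the reported TCP. The tips show at about (301,258) and (317,261), above the projected (309,269), and there's no contact with the reported z at 43.7. I'll find the plate by touch.

>>> send_rows(
  deltas=[
    {"dp": [0.003,0,0.003],"yaw": 0},
    {"dp": [0.006,0,0.003],"yaw": 0},
    {"dp": [0.008,0,0.003],"yaw": 0},
    {"dp": [0.008,0,0.003],"yaw": 0},
  ],
)

```text
time_s: 7.23
eef_pos: [600.0, 49.3, 35.5]
eef_rot: [143.5, 89.5, 154.2]
force: [-0.5, -0.3, 0.2]
grip_width: 35.8
```

>>> send_rows(
  deltas=[
    {"dp": [0.001,0,0],"yaw": 0},
    {"dp": [0.002,0,0],"yaw": 0},
    {"dp": [0.002,0,0],"yaw": 0},
  ],
)

```text
time_s: 7.48
eef_pos: [599.7, 49.2, 33.2]
eef_rot: [145.4, 89.4, 156.1]
force: [0.5, -0.0, -0.1]
grip_width: 36.1
```

>>> send_rows(
  deltas=[
    {"dp": [0.001,0,0],"yaw": 0},
    {"dp": [0.002,0,0],"yaw": 0},
    {"dp": [0.002,0,0],"yaw": 0},
  ],
)

```text
time_s: 7.73
eef_pos: [599.6, 49.2, 31.0]
eef_rot: [146.6, 89.4, 157.3]
force: [-0.2, 0.4, -1.2]
grip_width: 36.0
```

>>> send_rows(
  deltas=[
    {"dp": [0.001,0,0],"yaw": 0},
    {"dp": [0.002,0,0],"yaw": 0},
    {"dp": [0.002,0,0],"yaw": 0},
  ],
)

```text
time_s: 7.98
eef_pos: [599.4, 49.1, 28.8]
eef_rot: [147.5, 89.4, 158.2]
force: [0.5, -0.2, 0.9]
grip_width: 36.0
```

>>> send_rows(
  deltas=[
    {"dp": [0,0,0],"yaw": 0},
    {"dp": [0,0,0],"yaw": 0},
    {"dp": [0,0,0],"yaw": 0},
    {"dp": [0,0,0],"yaw": 0},
    {"dp": [0,0,0],"yaw": 0},
  ],
  claw=0.0,
)

```text
time_s: 8.4
eef_pos: [599.8, 49.3, 29.1]
eef_rot: [144.3, 89.5, 154.9]
force: [0.6, 0.7, 0.4]
grip_width: 4.8
```

```bash
python3 -c "
from h import *
o=st();print(o['joint_pos'].round(2) if hasattr(o['joint_pos'],'round') else o['joint_pos'], ctrl.tcp_to_grasp, o['effort'])
plan(601,49,120,10.7)"
```

```text
{'time_s': 8.4, 'eef_pos': [599.8, 49.3, 29.1], 'eef_rot': [144.3, 89.5, 154.9], 'force': [0.6, 0.7, 0.4], 'grip_width': 4.8}
[  3.48  53.62 -22.2   99.86  32.78  33.52 -27.81] 18.700000000000003 [ 4.12129762e-02 -5.44083560e+01 -4.35885876e+00 -8.44786674e+00
 -8.99813091e-02  1.16487108e-01  1.79993567e-03]
dp [-0.091, 0.0, 0.0004] yaw -0.0 jaw now 10.7 force [0.6, 0.7, 0.4] pos [599.8, 49.3, 29.1] w 4.8 t 8.4 j7 -27.8
```

>>> send_rows(
  deltas=[
    {"dp": [0,0,0],"yaw": 0},
    {"dp": [0,0,0],"yaw": 0},
  ],
)

```text
time_s: 8.57
eef_pos: [599.8, 49.3, 29.1]
eef_rot: [144.0, 89.5, 154.7]
force: [-0.3, -1.0, -0.3]
grip_width: 0.4
```

```bash
python3 -c "
from h import *
o=st();plan(601,49,120,10.7)
snap('side','s7.png')
cv2.imwrite('pics/c7.png',cv2.resize(cv2.imread('pics/s7.png')[190:330,240:390],(643,600),interpolation=cv2.INTER_CUBIC))
print(w2px('side',o['eef_pos']))"
```

```text
{'time_s': 8.6, 'eef_pos': [599.8, 49.3, 29.1], 'eef_rot': [144.0, 89.5, 154.7], 'force': [-0.3, -1.0, -0.3], 'grip_width': 0.4}
dp [-0.0909, 0.0, 0.0004] yaw -0.0 jaw now 10.7 force [-0.3, -1.0, -0.3] pos [599.8, 49.3, 29.1] w 0.4 t 8.6 j7 -27.8
[308.6 273.6]
```

View pics/c7.png

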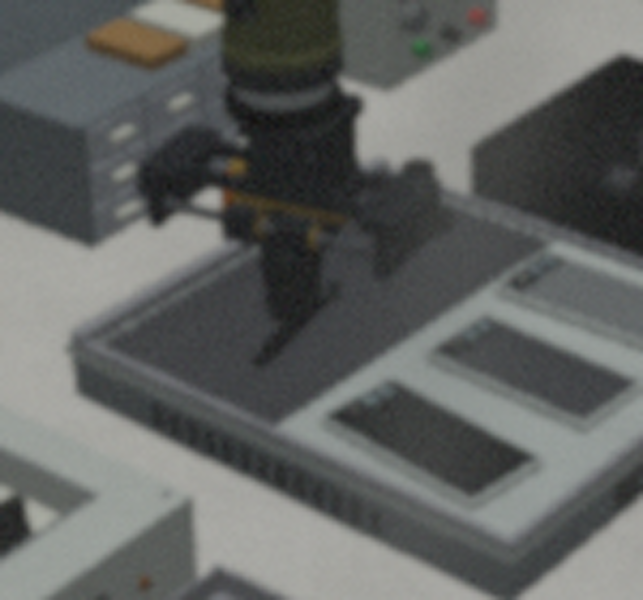

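The fingertip is at about (306,265), so it's roughly 26 mm above the reported TCP. That also explains the earlier "grasps", which closed on empty air. I'll open and keep going down until contact.

>>> send_rows(
  deltas=[
    {"dp": [-0.01,0,0],"yaw": 0},
    {"dp": [-0.01,0,0],"yaw": 0},
    {"dp": [-0.01,0,0],"yaw": 0},
    {"dp": [-0.01,0,0],"yaw": 0},
    {"dp": [0.0,0,0],"yaw": 0},
    {"dp": [0.001,0,0],"yaw": 0},
    {"dp": [0.001,0,0],"yaw": 0},
  ],
  claw=0.04,
)

```text
time_s: 9.2
eef_pos: [598.9, 49.0, 26.9]
eef_rot: [151.3, 89.3, 162.0]
force: [0.3, 0.6, -0.2]
grip_width: 40.4
```

>>> send_rows(
  deltas=[
    {"dp": [0.001,0,0],"yaw": 0},
    {"dp": [0.002,0,0],"yaw": 0},
    {"dp": [0.002,0,0],"yaw": 0},
  ],
)

```text
time_s: 9.45
eef_pos: [598.6, 49.0, 24.5]
eef_rot: [152.7, 89.3, 163.4]
force: [-0.1, -0.3, -0.4]
grip_width: 39.9
```

>>> send_rows(
  deltas=[
    {"dp": [0.001,0,0],"yaw": 0},
    {"dp": [0.002,0,0],"yaw": 0},
    {"dp": [0.002,0,0],"yaw": 0},
  ],
)

```text
time_s: 9.7
eef_pos: [598.5, 49.0, 22.4]
eef_rot: [153.2, 89.3, 163.9]
force: [-0.9, -0.0, -0.4]
grip_width: 40.0
```

>>> send_rows(
  deltas=[
    {"dp": [0.001,0,0],"yaw": 0},
    {"dp": [0.002,0,0],"yaw": 0},
    {"dp": [0.002,0,0],"yaw": 0},
  ],
)

```text
time_s: 9.95
eef_pos: [598.7, 49.0, 21.3]
eef_rot: [153.7, 89.4, 164.4]
force: [-2.5, -0.2, 6.6]
grip_width: 40.1
```

Contact came at a reported z of about 22, so real tip z = reported + 28 mm. Backing off 1 mm and gripping.

>>> send_rows(
  deltas=[
    {"dp": [-0.002,0,0.002],"yaw": 0},
    {"dp": [-0.002,0,0.002],"yaw": 0},
    {"dp": [-0.002,0,0.002],"yaw": 0},
    {"dp": [-0.002,0,0.002],"yaw": 0},
    {"dp": [-0.002,0,0.002],"yaw": 0},
    {"dp": [-0.002,0,0.002],"yaw": 0},
    {"dp": [-0.002,0,0.002],"yaw": 0},
    {"dp": [-0.02,0,0.002],"yaw": 0},
    {"dp": [-0.05,0,0.002],"yaw": 0},
    {"dp": [-0.09,0,0.002],"yaw": 0},
  ],
  claw=0.0,
)

```text
time_s: 10.78
eef_pos: [599.3, 48.6, 109.7]
eef_rot: [162.5, 89.0, 173.3]
force: [0.4, -0.2, 0.0]
grip_width: 9.2
```

```bash
python3 -c "
from h import *
plan(398,306,100,-1)"
```

```text
dp [0.0137, 0.2903, -0.1497] yaw 11.7 jaw now 10.7 force [0.4, -0.2, 0.0] pos [599.3, 48.6, 109.7] w 9.2 t 10.8 j7 -23.9
```

>>> send_rows(
  deltas=[
    {"dp": [-0.02,0.29,-0.15],"yaw": 11.7},
    {"dp": [-0.02,0.29,-0.15],"yaw": 11.7},
    {"dp": [-0.02,0.29,-0.15],"yaw": 11.7},
    {"dp": [-0.02,0.29,-0.15],"yaw": 11.7},
    {"dp": [-0.02,0.29,-0.15],"yaw": 11.7},
    {"dp": [-0.02,0.29,-0.15],"yaw": 11.7},
    {"dp": [-0.02,0.29,-0.15],"yaw": 11.7},
    {"dp": [-0.02,0.29,-0.15],"yaw": 11.7},
    {"dp": [-0.02,0.29,-0.15],"yaw": 11.7},
    {"dp": [-0.02,0.29,-0.15],"yaw": 11.7},
  ],
)

```text
time_s: 11.62
eef_pos: [396.6, 308.0, 134.0]
eef_rot: [169.9, 89.0, 169.2]
force: [0.6, -0.3, -0.5]
grip_width: 9.7
```

```bash
python3 -c "
from h import *
plan(398,306,-17,-1)"
```

```text
dp [0.151, -0.0025, 0.0041] yaw 0.4 jaw now -0.6 force [0.6, -0.3, -0.5] pos [396.6, 308.0, 134.0] w 9.7 t 11.6 j7 -65.5
```

>>> send_rows(
  deltas=[
    {"dp": [0.04,0,0.002],"yaw": 0},
    {"dp": [0.08,0,0.002],"yaw": 0},
    {"dp": [0.115,0,0.003],"yaw": 0},
    {"dp": [0.14,0,0.003],"yaw": 0},
    {"dp": [0.148,-0.001,0.004],"yaw": 0},
    {"dp": [0.15,-0.001,0.004],"yaw": 0},
    {"dp": [0.15,-0.001,0.004],"yaw": 0},
  ],
)

```text
time_s: 12.2
eef_pos: [398.9, 306.6, -15.9]
eef_rot: [172.0, 89.0, 171.3]
force: [0.2, 0.5, -0.4]
grip_width: 9.7
```

>>> send_rows(
  deltas=[
    {"dp": [0,0,0],"yaw": 0},
    {"dp": [0,0,0],"yaw": 0},
    {"dp": [0,0,0],"yaw": 0},
    {"dp": [-0.03,0,0],"yaw": 0},
    {"dp": [-0.07,0,0],"yaw": 0},
    {"dp": [-0.11,0,0],"yaw": 0},
    {"dp": [-0.14,0,0],"yaw": 0},
    {"dp": [-0.14,0,0],"yaw": 0},
  ],
  claw=0.03,
)

```text
time_s: 12.87
eef_pos: [404.1, 308.7, 130.2]
eef_rot: [129.6, 89.2, 128.8]
force: [0.6, -0.4, 0.6]
grip_width: 30.0
```

```bash
python3 -c "
from h import *
plan(621,-114,80,-2)
snap('side');print([(r['centre'],r['conf'],px2w('side',r['centre'],7)) for r in ctrl.search_frame('pry','side')[:2]])
print([(r['centre'],r['conf'],px2w('side',r['centre'],70)) for r in ctrl.search_frame('lifter','side')[:2]])"
```

```text
dp [0.0441, -0.4202, 0.2229] yaw 1.2 jaw now -0.8 force [0.6, -0.4, 0.6] pos [404.1, 308.7, 130.2] w 30.0 t 12.9 j7 -66.5
[([306.4, 356.5], 0.65, array([397.3, 306.5,   7. ])), ([407.7, 232.3], 0.39, array([ 518.1, -365.9,    7. ]))]
[([336.8, 240.3], 0.55, array([606.9, -94.8,  70. ]))]
```

The pry tool is in the tray at (397,306). Now the lifter, at about (618,-113).

>>> send_rows(
  deltas=[
    {"dp": [0,-0.419,0.22],"yaw": 1},
    {"dp": [0,-0.419,0.22],"yaw": 1},
    {"dp": [0,-0.419,0.22],"yaw": 1},
    {"dp": [0,-0.419,0.22],"yaw": 1},
    {"dp": [0,-0.419,0.22],"yaw": 1},
    {"dp": [0,-0.419,0.22],"yaw": 1},
    {"dp": [0,-0.419,0.22],"yaw": 1},
    {"dp": [0,-0.419,0.22],"yaw": 1},
    {"dp": [0,-0.419,0.22],"yaw": 1},
    {"dp": [0,-0.419,0.22],"yaw": 1},
  ],
  claw=0.06,
)

```text
time_s: 13.85
eef_pos: [589.2, -67.4, 118.5]
eef_rot: [173.9, 88.9, 172.2]
force: [0.5, 1.0, 0.2]
grip_width: 60.0
```

>>> send_rows(
  deltas=[
    {"dp": [0,-0.09,0.04],"yaw": 0},
    {"dp": [0,-0.09,0.04],"yaw": 0},
    {"dp": [0,-0.09,0.04],"yaw": 0},
    {"dp": [0,-0.09,0.04],"yaw": 0},
  ],
)

```text
time_s: 14.18
eef_pos: [625.6, -166.0, 114.4]
eef_rot: [-174.8, 88.7, -177.1]
force: [-0.0, -0.6, 0.3]
grip_width: 59.5
```

```bash
python3 -c "
from h import *
plan(618,-113,42,-2)"
```

```text
dp [0.0725, 0.0528, -0.008] yaw -0.2 jaw now -2.2 force [-0.0, -0.6, 0.3] pos [625.6, -166.0, 114.4] w 59.5 t 14.2 j7 -14.6
```

>>> send_rows(
  deltas=[
    {"dp": [0,0.053,-0.007],"yaw": 0},
    {"dp": [0,0.053,-0.007],"yaw": 0},
    {"dp": [0,0.053,-0.007],"yaw": 0},
    {"dp": [0.03,0.053,-0.007],"yaw": 0},
    {"dp": [0.055,0.053,-0.008],"yaw": 0},
    {"dp": [0.068,0.053,-0.008],"yaw": 0},
    {"dp": [0.072,0.053,-0.008],"yaw": 0},
    {"dp": [0.072,0.053,-0.008],"yaw": 0},
  ],
)

```text
time_s: 14.85
eef_pos: [616.9, -112.4, 41.2]
eef_rot: [-176.0, 88.5, -178.2]
force: [0.3, -0.7, -0.1]
grip_width: 60.0
```

>>> send_rows(
  deltas=[
    {"dp": [0,0,0],"yaw": 0},
    {"dp": [0,0,0],"yaw": 0},
    {"dp": [0,0,0],"yaw": 0},
    {"dp": [0,0,0],"yaw": 0},
    {"dp": [0,0,0],"yaw": 0},
    {"dp": [0,0,0],"yaw": 0},
    {"dp": [0,0,0],"yaw": 0},
    {"dp": [0,0,0],"yaw": 0},
    {"dp": [0,0,0],"yaw": 0},
    {"dp": [0,0,0],"yaw": 0},
  ],
  claw=0.008,
)

```text
time_s: 15.68
eef_pos: [617.2, -112.5, 41.6]
eef_rot: [-175.4, 88.6, -177.6]
force: [0.2, -0.4, 5.4]
grip_width: 21.1
```

```bash
python3 -c "
from h import *
plan(464,297,110,-1)"
```

```text
dp [-0.0649, 0.4032, -0.1705] yaw -1.2 jaw now -2.2 force [0.2, -0.4, 5.4] pos [617.2, -112.5, 41.6] w 21.1 t 15.7 j7 -22.6
```

>>> send_rows(
  deltas=[
    {"dp": [-0.02,0,0],"yaw": 0},
    {"dp": [-0.05,0,0],"yaw": 0},
    {"dp": [-0.08,0.0,0],"yaw": 0},
    {"dp": [-0.09,0.03,-0.01],"yaw": 0},
    {"dp": [-0.095,0.4,-0.17],"yaw": 0},
    {"dp": [-0.095,0.4,-0.17],"yaw": 0},
    {"dp": [-0.095,0.4,-0.17],"yaw": 0},
    {"dp": [-0.095,0.4,-0.17],"yaw": 0},
    {"dp": [-0.095,0.4,-0.17],"yaw": 0},
    {"dp": [-0.095,0.4,-0.17],"yaw": 0},
  ],
)

```text
time_s: 16.52
eef_pos: [519.2, 152.6, 136.7]
eef_rot: [-175.3, 88.5, -177.5]
force: [0.3, 0.1, -1.0]
grip_width: 20.9
```

>>> send_rows(
  deltas=[
    {"dp": [0,0,0],"yaw": 0},
    {"dp": [0,0,0],"yaw": 0},
  ],
)

```text
time_s: 16.68
eef_pos: [517.5, 156.4, 136.7]
eef_rot: [-179.3, 88.5, 178.9]
force: [0.1, -0.5, -0.7]
grip_width: 21.2
```

```bash
python3 -c "
from h import *
plan(464,297,110,-1)"
```

```text
dp [0.0282, 0.1388, -0.0572] yaw -0.8 jaw now -1.8 force [0.1, -0.5, -0.7] pos [517.5, 156.4, 136.7] w 21.2 t 16.7 j7 -47.5
```

>>> send_rows(
  deltas=[
    {"dp": [0,0.139,-0.065],"yaw": 0},
    {"dp": [0,0.139,-0.065],"yaw": 0},
    {"dp": [0,0.139,-0.065],"yaw": 0},
    {"dp": [0,0.139,-0.065],"yaw": 0},
    {"dp": [0,0.139,-0.065],"yaw": 0},
    {"dp": [0.03,0.139,-0.065],"yaw": 0},
    {"dp": [0.07,0.139,-0.064],"yaw": 0},
    {"dp": [0.105,0.139,-0.063],"yaw": 0},
    {"dp": [0.12,0.139,-0.062],"yaw": 0},
    {"dp": [0.125,0.139,-0.062],"yaw": 0},
  ],
)

```text
time_s: 17.52
eef_pos: [456.3, 293.7, 10.1]
eef_rot: [-169.5, 88.3, -171.4]
force: [1.0, -0.6, -0.7]
grip_width: 20.6
```

```bash
python3 -c "
from h import *
plan(457,297,-4,-1)"
```

```text
dp [0.0141, 0.0034, 0.0011] yaw -0.9 jaw now -1.9 force [1.0, -0.6, -0.7] pos [456.3, 293.7, 10.1] w 20.6 t 17.5 j7 -67.4
```

>>> send_rows(
  deltas=[
    {"dp": [0.008,0.003,0.001],"yaw": 0},
    {"dp": [0.013,0.003,0.001],"yaw": 0},
    {"dp": [0.014,0.003,0.001],"yaw": 0},
    {"dp": [0.014,0.003,0.001],"yaw": 0},
  ],
)

```text
time_s: 17.85
eef_pos: [457.6, 296.6, -3.5]
eef_rot: [-170.2, 88.3, -172.2]
force: [0.1, -0.1, -0.9]
grip_width: 21.1
```

>>> send_rows(
  deltas=[
    {"dp": [0,0,0],"yaw": 0},
    {"dp": [0,0,0],"yaw": 0},
    {"dp": [0,0,0],"yaw": 0},
    {"dp": [0,0,0],"yaw": 0},
    {"dp": [0,0,0],"yaw": 0},
    {"dp": [-0.03,0,0],"yaw": 0},
    {"dp": [-0.07,0,0],"yaw": 0},
    {"dp": [-0.11,0,0],"yaw": 0},
    {"dp": [-0.13,0,0],"yaw": 0},
    {"dp": [-0.13,0,0],"yaw": 0},
  ],
  claw=0.05,
)

```text
time_s: 18.68
eef_pos: [464.0, 299.4, 131.1]
eef_rot: [177.5, 88.7, 175.5]
force: [0.6, -0.3, 1.0]
grip_width: 50.1
```

```bash
python3 -c "
from h import *
plan(447,108,80,88)
for c in('side','top'):
  snap(c)
  for n,z in(('lifter',25),('phone_a',58)):
    print(c,n,[(np.round(r['centre'],1).tolist(),round(r['conf'],2),px2w(c,r['centre'],z)[:2].tolist()) for r in ctrl.search_frame(n,c)[:4]])"
```

```text
dp [0.0512, -0.1919, -0.0091] yaw 90.0 jaw now -2.0 force [0.6, -0.3, 1.0] pos [464.0, 299.4, 131.1] w 50.1 t 18.7 j7 -62.2
side lifter [([286.7, 343.9], 0.78, [449.6, 315.3])]
side phone_a [([381.4, 258.5], 0.88, [452.2, -100.5]), ([365.9, 276.3], 0.85, [435.4, 3.4]), ([341.0, 294.2], 0.8, [439.5, 111.9]), ([342.1, 278.9], 0.21, [480.0, 51.8])]
top lifter [([153.2, 302.5], 0.88, [462.0, 288.4])]
top phone_a [([269.8, 314.2], 0.97, [440.8, 8.0]), ([229.3, 311.3], 0.91, [445.2, 100.9]), ([314.2, 308.4], 0.88, [456.3, -93.1])]
```

The lifter and pry tool are both in the tray. Next are the phones: press each from above with the jaws along its length, draw it most of the way, then finish with a square push.

>>> send_rows(
  deltas=[
    {"dp": [0.0,-0.192,-0.009],"yaw": 6},
    {"dp": [0.0,-0.192,-0.009],"yaw": 6},
    {"dp": [0.0,-0.192,-0.009],"yaw": 6},
    {"dp": [0.0,-0.192,-0.009],"yaw": 6},
    {"dp": [0.0,-0.192,-0.009],"yaw": 6},
    {"dp": [0.02,-0.192,-0.009],"yaw": 6},
    {"dp": [0.05,-0.192,-0.009],"yaw": 6},
    {"dp": [0.07,-0.192,-0.009],"yaw": 6},
    {"dp": [0.08,-0.192,-0.009],"yaw": 6},
    {"dp": [0.08,-0.192,-0.009],"yaw": 6},
  ],
  claw=0.055,
)

```text
time_s: 19.82
eef_pos: [440.2, 103.8, 44.0]
eef_rot: [-159.7, 87.8, -167.6]
force: [0.2, 0.5, 0.1]
grip_width: 55.4
```

```bash
python3 -c "
from h import *
plan(447,108,30,-8)"
```

```text
dp [0.0137, 0.0053, 0.0066] yaw 0.1 jaw now -7.9 force [0.2, 0.5, 0.1] pos [440.2, 103.8, 44.0] w 55.4 t 19.8 j7 -60.7
```

>>> send_rows(
  deltas=[
    {"dp": [0.006,0.005,0.006],"yaw": 0},
    {"dp": [0.011,0.005,0.006],"yaw": 0},
    {"dp": [0.012,0.005,0.006],"yaw": 0},
    {"dp": [0.012,0.005,0.006],"yaw": 0},
  ],
)

```text
time_s: 20.15
eef_pos: [446.5, 108.0, 31.6]
eef_rot: [-159.9, 87.8, -167.8]
force: [-0.6, 0.6, 0.8]
grip_width: 54.9
```

>>> send_rows(
  deltas=[
    {"dp": [0.001,0,0],"yaw": 0},
    {"dp": [0.002,0,0],"yaw": 0},
    {"dp": [0.002,0,0],"yaw": 0},
  ],
)

```text
time_s: 20.4
eef_pos: [446.7, 108.0, 30.2]
eef_rot: [-159.8, 87.9, -167.7]
force: [0.1, -1.1, 2.6]
grip_width: 55.2
```

>>> send_rows(
  deltas=[
    {"dp": [0.001,0,0],"yaw": 0},
    {"dp": [0.002,0,0],"yaw": 0},
    {"dp": [0.002,0,0],"yaw": 0},
  ],
)

```text
time_s: 20.65
eef_pos: [446.8, 108.0, 29.9]
eef_rot: [-159.2, 88.0, -167.1]
force: [-2.9, -0.3, 18.9]
grip_width: 54.7
```

```bash
python3 -c "
from h import *
o=ctrl.get_obs()['eef_pos']
plan(o[0]+80,o[1]-3,o[2]-1.2,-2)"
```

```text
dp [-0.0015, 0.008, 0.0796] yaw -5.9 jaw now -7.9 force [-2.9, -0.3, 18.9] pos [446.8, 108.0, 29.9] w 54.7 t 20.6 j7 -61.3
```

>>> send_rows(
  deltas=[
    {"dp": [0.001,0.001,0.006],"yaw": -1},
    {"dp": [0.0006,0.002,0.016],"yaw": -2},
    {"dp": [0.0003,0.003,0.026],"yaw": -3},
    {"dp": [0.0,0.004,0.036],"yaw": -4},
    {"dp": [-0.0003,0.005,0.046],"yaw": -5},
    {"dp": [-0.0006,0.006,0.056],"yaw": -6},
    {"dp": [-0.001,0.007,0.066],"yaw": -6},
    {"dp": [-0.0013,0.008,0.076],"yaw": -6},
    {"dp": [-0.0014,0.008,0.08],"yaw": -6},
  ],
)

```text
time_s: 21.4
eef_pos: [528.7, 105.3, 30.0]
eef_rot: [-166.0, 88.1, -167.9]
force: [-4.1, 0.0, 12.3]
grip_width: 55.2
```

```bash
python3 -c "
from h import *
o=ctrl.get_obs()['eef_pos']
plan(o[0]+80,o[1]-3,o[2]-1.2,-2)
snap('side')
print([(np.round(r['centre'],1).tolist(),round(r['conf'],2),px2w('side',r['centre'],58)[:2].tolist()) for r in ctrl.search_frame('phone_a','side')[:4]])"
```

```text
dp [-0.0013, -0.0003, 0.0801] yaw 0.1 jaw now -1.9 force [-4.1, 0.0, 12.3] pos [528.7, 105.3, 30.0] w 55.2 t 21.4 j7 -50.2
[([364.8, 277.7], 0.95, [433.8, 11.0]), ([380.5, 262.0], 0.63, [443.9, -82.7]), ([315.5, 284.9], 0.57, [519.9, 116.7]), ([349.1, 286.1], 0.17, [444.4, 69.0])]
```

>>> send_rows(
  deltas=[
    {"dp": [0.001,0,0.008],"yaw": 0},
    {"dp": [0.0008,0,0.018],"yaw": 0},
    {"dp": [0.0005,0,0.028],"yaw": 0},
    {"dp": [0.0002,0,0.038],"yaw": 0},
    {"dp": [-0.0001,0,0.048],"yaw": 0},
    {"dp": [-0.0004,0,0.058],"yaw": 0},
    {"dp": [-0.0007,0,0.068],"yaw": 0},
    {"dp": [-0.001,0,0.078],"yaw": 0},
    {"dp": [-0.0013,0,0.086],"yaw": 0},
    {"dp": [-0.0014,0,0.086],"yaw": 0},
  ],
)

```text
time_s: 22.33
eef_pos: [617.7, 102.5, 29.9]
eef_rot: [-166.6, 88.5, -168.6]
force: [2.2, 0.1, 5.1]
grip_width: 54.6
```

>>> send_rows(
  deltas=[
    {"dp": [0.001,0,0.004],"yaw": 0},
    {"dp": [0.001,0,0.008],"yaw": 0},
    {"dp": [0.001,0,0.012],"yaw": 0},
  ],
)

```text
time_s: 22.58
eef_pos: [628.9, 102.6, 29.8]
eef_rot: [-167.0, 88.4, -169.0]
force: [-7.2, 1.5, 14.3]
grip_width: 55.0
```

>>> send_rows(
  deltas=[
    {"dp": [0.001,0,0.004],"yaw": 0},
    {"dp": [0.001,0,0.008],"yaw": 0},
    {"dp": [0.001,0,0.01],"yaw": 0},
  ],
)

```text
time_s: 22.83
eef_pos: [633.7, 102.8, 30.1]
eef_rot: [-167.4, 87.9, -169.3]
force: [-17.9, -1.4, 24.2]
grip_width: 55.0
```

Pulling against the fence now (Fx -18 N), so the first phone is home. Next is the middle phone.

>>> send_rows(
  deltas=[
    {"dp": [-0.03,0,0],"yaw": 0},
    {"dp": [-0.06,0,0],"yaw": 0},
    {"dp": [-0.06,-0.102,-0.19],"yaw": 2},
    {"dp": [-0.06,-0.102,-0.19],"yaw": 2},
    {"dp": [-0.06,-0.102,-0.19],"yaw": 2},
    {"dp": [-0.06,-0.102,-0.19],"yaw": 2},
    {"dp": [-0.06,-0.102,-0.19],"yaw": 2},
    {"dp": [-0.06,-0.102,-0.19],"yaw": 2},
    {"dp": [-0.06,-0.102,-0.19],"yaw": 2},
    {"dp": [-0.06,-0.102,-0.19],"yaw": 2},
  ],
)

```text
time_s: 23.67
eef_pos: [443.6, 8.1, 98.0]
eef_rot: [-165.9, 88.0, -169.8]
force: [1.3, -0.3, 0.3]
grip_width: 54.7
```

>>> send_rows(
  deltas=[
    {"dp": [0,0,0],"yaw": 0},
  ],
)

```text
time_s: 23.75
eef_pos: [445.8, 9.2, 98.1]
eef_rot: [-167.4, 88.1, -171.3]
force: [-1.0, -0.7, 0.5]
grip_width: 54.8
```

```bash
python3 -c "
from h import *
plan(440,7.5,32,-4)
for c in('side','top'):
  snap(c)
  print(c,[(np.round(r['centre'],1).tolist(),round(r['conf'],2),px2w(c,r['centre'],58)[:2].tolist()) for r in ctrl.search_frame('phone_a',c)[:4]])"
```

```text
dp [0.0662, -0.0016, -0.0036] yaw 0.1 jaw now -3.9 force [-1.0, -0.7, 0.5] pos [445.8, 9.2, 98.1] w 54.8 t 23.8 j7 -46.5
side [([382.5, 261.1], 0.98, [441.9, -90.2]), ([288.5, 273.4], 0.72, [615.5, 115.7]), ([363.5, 275.8], 0.7, [442.0, 5.2]), ([431.1, 234.1], 0.45, [407.6, -313.5])]
top [([233.5, 234.6], 0.79, [623.6, 101.0]), ([435.8, 286.1], 0.75, [513.6, -372.5]), ([312.8, 309.4], 0.59, [454.0, -90.0]), ([280.9, 297.3], 0.58, [479.7, -16.0])]
```

>>> send_rows(
  deltas=[
    {"dp": [0.03,-0.001,-0.003],"yaw": 0},
    {"dp": [0.05,-0.001,-0.003],"yaw": 0},
    {"dp": [0.06,-0.001,-0.003],"yaw": 0},
    {"dp": [0.065,-0.001,-0.003],"yaw": 0},
    {"dp": [0.067,-0.001,-0.003],"yaw": 0},
    {"dp": [0.067,-0.001,-0.003],"yaw": 0},
  ],
)

```text
time_s: 24.45
eef_pos: [439.8, 8.0, 30.9]
eef_rot: [-166.9, 88.0, -170.8]
force: [-0.0, -0.6, 0.2]
grip_width: 55.4
```

>>> send_rows(
  deltas=[
    {"dp": [0.001,0,0],"yaw": 0},
    {"dp": [0.002,0,0],"yaw": 0},
    {"dp": [0.002,0,0],"yaw": 0},
  ],
)

```text
time_s: 24.7
eef_pos: [440.5, 8.2, 30.0]
eef_rot: [-167.1, 88.2, -171.0]
force: [-0.4, 0.1, 6.3]
grip_width: 54.9
```

```bash
python3 -c "
from h import *
o=ctrl.get_obs()['eef_pos']
plan(o[0]+80,o[1]-3,o[2]-1.2,-2)"
```

```text
dp [-0.0013, 0.0024, 0.08] yaw -1.9 jaw now -3.9 force [-0.4, 0.1, 6.3] pos [440.5, 8.2, 30.0] w 54.9 t 24.7 j7 -52.8
```

>>> send_rows(
  deltas=[
    {"dp": [0.0015,0,0.004],"yaw": 0},
    {"dp": [0.001,0,0.014],"yaw": -1},
    {"dp": [0.0007,0.001,0.024],"yaw": -1},
    {"dp": [0.0003,0.001,0.034],"yaw": -2},
    {"dp": [0.0,0.001,0.044],"yaw": -2},
    {"dp": [-0.0003,0.002,0.054],"yaw": -2},
    {"dp": [-0.0006,0.002,0.064],"yaw": -2},
    {"dp": [-0.001,0.002,0.074],"yaw": -2},
    {"dp": [-0.0013,0.002,0.08],"yaw": -2},
  ],
)

```text
time_s: 25.45
eef_pos: [521.9, 4.6, 30.0]
eef_rot: [-169.2, 88.3, -171.1]
force: [-0.7, 0.4, 6.6]
grip_width: 54.4
```

>>> send_rows(
  deltas=[
    {"dp": [0.0012,0,0.008],"yaw": 0},
    {"dp": [0.0009,0,0.018],"yaw": 0},
    {"dp": [0.0006,0,0.028],"yaw": 0},
    {"dp": [0.0003,0,0.038],"yaw": 0},
    {"dp": [0.0,0,0.048],"yaw": 0},
    {"dp": [-0.0003,0,0.058],"yaw": 0},
    {"dp": [-0.0006,0,0.068],"yaw": 0},
    {"dp": [-0.0009,0,0.078],"yaw": 0},
    {"dp": [-0.0012,0,0.086],"yaw": 0},
    {"dp": [-0.0012,0,0.086],"yaw": 0},
  ],
)

```text
time_s: 26.28
eef_pos: [610.5, 1.7, 29.9]
eef_rot: [-169.6, 88.6, -171.6]
force: [2.2, -0.8, 4.4]
grip_width: 55.2
```

>>> send_rows(
  deltas=[
    {"dp": [0.0012,0,0.004],"yaw": 0},
    {"dp": [0.0012,0,0.008],"yaw": 0},
    {"dp": [0.001,0,0.012],"yaw": 0},
  ],
)

```text
time_s: 26.53
eef_pos: [622.2, 1.5, 29.8]
eef_rot: [-169.5, 88.6, -171.5]
force: [-0.8, 0.5, 8.3]
grip_width: 54.7
```

>>> send_rows(
  deltas=[
    {"dp": [0.001,0,0.004],"yaw": 0},
    {"dp": [0.001,0,0.008],"yaw": 0},
    {"dp": [0.001,0,0.01],"yaw": 0},
  ],
)

```text
time_s: 26.78
eef_pos: [629.8, 1.4, 29.9]
eef_rot: [-169.6, 88.3, -171.5]
force: [-11.3, -0.1, 16.7]
grip_width: 55.0
```

>>> send_rows(
  deltas=[
    {"dp": [-0.03,0,0],"yaw": 0},
    {"dp": [-0.06,0,0],"yaw": 0},
    {"dp": [-0.06,-0.098,-0.174],"yaw": -1},
    {"dp": [-0.06,-0.098,-0.174],"yaw": -1},
    {"dp": [-0.06,-0.098,-0.174],"yaw": -1},
    {"dp": [-0.06,-0.098,-0.174],"yaw": -1},
    {"dp": [-0.06,-0.098,-0.174],"yaw": -1},
    {"dp": [-0.06,-0.098,-0.174],"yaw": -1},
    {"dp": [-0.06,-0.098,-0.174],"yaw": -1},
    {"dp": [-0.06,-0.098,-0.174],"yaw": -1},
  ],
)

```text
time_s: 27.62
eef_pos: [455.3, -90.0, 95.7]
eef_rot: [-171.1, 88.4, -172.1]
force: [0.7, -0.5, -1.0]
grip_width: 54.8
```

>>> send_rows(
  deltas=[
    {"dp": [0,0,0],"yaw": 0},
  ],
)

```text
time_s: 27.7
eef_pos: [456.8, -89.1, 95.8]
eef_rot: [-172.4, 88.6, -173.4]
force: [0.2, -0.0, -0.7]
grip_width: 55.0
```

```bash
python3 -c "
from h import *
plan(453,-91,32,-1)
for c in('side','top'):
  snap(c)
  print(c,[(np.round(r['centre'],1).tolist(),round(r['conf'],2),px2w(c,r['centre'],58)[:2].tolist()) for r in ctrl.search_frame('phone_a',c)[:4]])"
```

```text
dp [0.0638, -0.0018, -0.0022] yaw 0.1 jaw now -0.9 force [0.2, -0.0, -0.7] pos [456.8, -89.1, 95.8] w 55.0 t 27.7 j7 -34.3
side [([314.6, 256.1], 0.94, [615.7, 0.9]), ([287.9, 271.9], 0.67, [621.9, 110.9]), ([381.0, 261.1], 0.61, [445.4, -87.7])]
top [([234.8, 238.5], 0.92, [614.4, 97.4]), ([276.5, 235.4], 0.64, [624.1, -0.3])]
```

>>> send_rows(
  deltas=[
    {"dp": [0.03,-0.001,-0.002],"yaw": 0},
    {"dp": [0.05,-0.001,-0.002],"yaw": 0},
    {"dp": [0.06,-0.001,-0.002],"yaw": 0},
    {"dp": [0.063,-0.001,-0.002],"yaw": 0},
    {"dp": [0.065,-0.001,-0.002],"yaw": 0},
    {"dp": [0.065,-0.001,-0.002],"yaw": 0},
  ],
)

```text
time_s: 28.4
eef_pos: [452.8, -90.2, 30.6]
eef_rot: [-172.2, 88.5, -173.1]
force: [0.2, 1.0, 0.4]
grip_width: 55.0
```

>>> send_rows(
  deltas=[
    {"dp": [0.001,0,0],"yaw": 0},
    {"dp": [0.002,0,0],"yaw": 0},
    {"dp": [0.002,0,0],"yaw": 0},
  ],
)

```text
time_s: 28.65
eef_pos: [453.6, -90.1, 29.7]
eef_rot: [-171.4, 88.6, -172.3]
force: [-0.2, 0.1, 4.8]
grip_width: 55.2
```

```bash
python3 -c "
from h import *
o=ctrl.get_obs()['eef_pos']
plan(o[0]+80,o[1]-3,o[2]-1.2,-2)"
```

```text
dp [-0.0007, -0.0017, 0.08] yaw 1.1 jaw now -0.9 force [-0.2, 0.1, 4.8] pos [453.6, -90.1, 29.7] w 55.2 t 28.6 j7 -41.2
```

>>> send_rows(
  deltas=[
    {"dp": [0.0018,0,0.004],"yaw": 0},
    {"dp": [0.0014,0,0.014],"yaw": 0},
    {"dp": [0.0011,0,0.024],"yaw": 0},
    {"dp": [0.0008,-0.001,0.034],"yaw": 1},
    {"dp": [0.0005,-0.001,0.044],"yaw": 1},
    {"dp": [0.0002,-0.001,0.054],"yaw": 1},
    {"dp": [0.0,-0.002,0.064],"yaw": 1},
    {"dp": [-0.0003,-0.002,0.074],"yaw": 1},
    {"dp": [-0.0006,-0.002,0.08],"yaw": 1},
  ],
)

```text
time_s: 29.4
eef_pos: [534.9, -93.6, 29.7]
eef_rot: [-169.4, 88.8, -171.4]
force: [-2.8, 0.2, 6.9]
grip_width: 55.4
```

>>> send_rows(
  deltas=[
    {"dp": [0.0015,0,0.008],"yaw": 0},
    {"dp": [0.0012,0,0.018],"yaw": 0},
    {"dp": [0.001,0,0.028],"yaw": 0},
    {"dp": [0.0007,0,0.038],"yaw": 0},
    {"dp": [0.0005,0,0.048],"yaw": 0},
    {"dp": [0.0003,0,0.058],"yaw": 0},
    {"dp": [0.0,0,0.068],"yaw": 0},
    {"dp": [-0.0003,0,0.073],"yaw": 0},
  ],
)

```text
time_s: 30.07
eef_pos: [609.4, -96.1, 29.6]
eef_rot: [-168.9, 88.9, -170.8]
force: [-1.8, -0.3, 6.4]
grip_width: 54.7
```

>>> send_rows(
  deltas=[
    {"dp": [0.0012,0,0.004],"yaw": 0},
    {"dp": [0.0012,0,0.008],"yaw": 0},
    {"dp": [0.0012,0,0.012],"yaw": 0},
  ],
)

```text
time_s: 30.32
eef_pos: [621.4, -96.5, 29.6]
eef_rot: [-167.9, 88.9, -169.9]
force: [-6.0, 1.2, 13.0]
grip_width: 55.0
```

>>> send_rows(
  deltas=[
    {"dp": [0.001,0,0.004],"yaw": 0},
    {"dp": [0.001,0,0.008],"yaw": 0},
    {"dp": [0.001,0,0.01],"yaw": 0},
  ],
)

```text
time_s: 30.57
eef_pos: [626.4, -96.8, 29.9]
eef_rot: [-168.4, 88.3, -170.3]
force: [-17.6, 1.4, 23.5]
grip_width: 55.1
```

>>> send_rows(
  deltas=[
    {"dp": [-0.04,0,0],"yaw": 0},
    {"dp": [-0.08,0,0],"yaw": 0},
    {"dp": [-0.08,-0.29,-0.048],"yaw": 0},
    {"dp": [-0.08,-0.29,-0.048],"yaw": 0},
    {"dp": [-0.08,-0.29,-0.048],"yaw": 0},
    {"dp": [-0.08,-0.29,-0.048],"yaw": 0},
    {"dp": [-0.08,-0.29,-0.048],"yaw": 0},
    {"dp": [-0.08,-0.29,-0.048],"yaw": 0},
    {"dp": [-0.08,-0.29,-0.048],"yaw": 0},
    {"dp": [-0.08,-0.29,-0.048],"yaw": 0},
  ],
  claw=0.044,
)

```text
time_s: 31.4
eef_pos: [565.1, -397.7, 112.2]
eef_rot: [-154.4, 88.0, -157.2]
force: [-1.4, -1.4, -0.7]
grip_width: 44.1
```

>>> send_rows(
  deltas=[
    {"dp": [0,0,0],"yaw": 0},
  ],
)

```text
time_s: 31.48
eef_pos: [564.0, -399.5, 111.9]
eef_rot: [-154.9, 88.0, -157.9]
force: [1.0, 1.7, 0.3]
grip_width: 43.8
```

```bash
python3 -c "
from h import *
plan(569,-386,80,3)
im=snap('top','t8.png')
print([(np.round(r['centre'],1).tolist(),round(r['conf'],2),px2w('top',r['centre'],58)[:2].tolist()) for r in ctrl.search_frame('phone_a','top')[:4]])
cv2.imwrite('pics/r8.png',np.hstack([rect(im,530,710,-170,170,57,1.3),rect(im,400,620,-430,-330,30,2.0,grid=20)[:234]]) if 0 else rect(im,520,710,-170,170,57,2.2))
"
```

```text
dp [0.0315, 0.0142, 0.0053] yaw -6.0 jaw now -3.0 force [1.0, 1.7, 0.3] pos [564.0, -399.5, 111.9] w 43.8 t 31.5 j7 2.9
[([233.8, 234.3], 0.92, [624.4, 100.3]), ([436.0, 317.7], 0.68, [441.7, -371.4]), ([275.1, 238.6], 0.66, [616.3, 2.7]), ([317.1, 240.3], 0.62, [614.5, -96.1])]
```

View pics/r8.png

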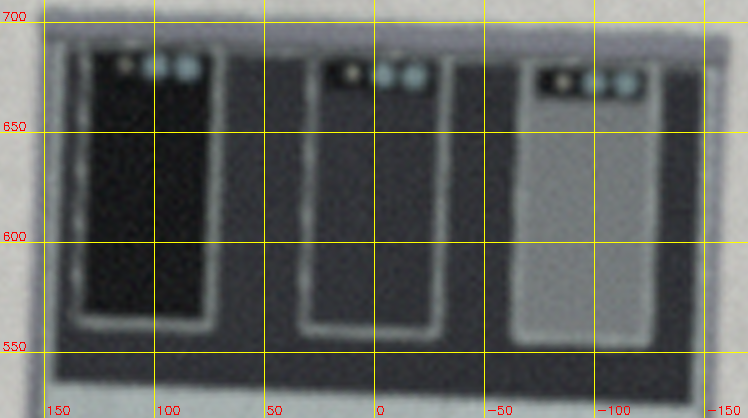

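All three phones are flush and square against the fence. Their near edges are at x≈561/557/554, so the middles are about (624.5,102), (621,0.5) and (617.5,-96). Now the first brick.

>>> send_rows(
  deltas=[
    {"dp": [0,0.014,0.004],"yaw": -6},
    {"dp": [0,0.014,0.004],"yaw": -6},
    {"dp": [0.0,0.014,0.004],"yaw": -6},
    {"dp": [0.035,0.014,0.005],"yaw": -6},
    {"dp": [0.07,0.014,0.006],"yaw": -6},
    {"dp": [0.09,0.014,0.007],"yaw": -6},
    {"dp": [0.095,0.014,0.007],"yaw": -6},
    {"dp": [0.095,0.014,0.007],"yaw": -6},
  ],
  newtons=40,
)

```text
time_s: 32.25
eef_pos: [567.2, -386.2, 14.9]
eef_rot: [-163.2, 87.8, -160.2]
force: [-0.4, 0.3, 0.5]
grip_width: 44.1
```

```bash
python3 -c "
from h import *
plan(569,-386,-19,3)"
```

```text
dp [0.0338, 0.0005, 0.0031] yaw 0.0 jaw now 3.0 force [-0.4, 0.3, 0.5] pos [567.2, -386.2, 14.9] w 44.1 t 32.2 j7 3.3
```

>>> send_rows(
  deltas=[
    {"dp": [0.012,0,0.002],"yaw": 0},
    {"dp": [0.024,0,0.002],"yaw": 0},
    {"dp": [0.031,0,0.003],"yaw": 0},
    {"dp": [0.033,0,0.003],"yaw": 0},
    {"dp": [0.033,0,0.003],"yaw": 0},
  ],
)

```text
time_s: 32.67
eef_pos: [568.7, -386.3, -18.7]
eef_rot: [-164.1, 87.7, -161.0]
force: [0.6, -0.4, 0.5]
grip_width: 43.9
```

>>> send_rows(
  deltas=[
    {"dp": [0,0,0],"yaw": 0},
    {"dp": [0,0,0],"yaw": 0},
    {"dp": [0,0,0],"yaw": 0},
    {"dp": [0,0,0],"yaw": 0},
    {"dp": [0,0,0],"yaw": 0},
  ],
  claw=0.015,
)

```text
time_s: 33.08
eef_pos: [568.7, -386.6, -18.2]
eef_rot: [-163.4, 87.7, -160.4]
force: [-0.9, -1.0, 2.4]
grip_width: 32.0
```

>>> send_rows(
  deltas=[
    {"dp": [-0.02,0,0],"yaw": 0},
    {"dp": [-0.05,0,0],"yaw": 0},
    {"dp": [-0.08,0,0],"yaw": 0},
    {"dp": [-0.11,0,0],"yaw": 0},
    {"dp": [-0.13,0,0],"yaw": 0},
    {"dp": [-0.14,0,0],"yaw": 0},
    {"dp": [-0.14,0,0],"yaw": 0},
  ],
)

```text
time_s: 33.67
eef_pos: [575.3, -385.0, 123.7]
eef_rot: [-159.3, 87.9, -156.3]
force: [0.9, -0.3, -4.4]
grip_width: 32.1
```

```bash
python3 -c "
from h import *
plan(617.5,-96,90,-2)"
```

```text
dp [0.028, 0.2868, 0.0585] yaw 5.0 jaw now 3.0 force [0.9, -0.3, -4.4] pos [575.3, -385.0, 123.7] w 32.1 t 33.7 j7 7.1
```

>>> send_rows(
  deltas=[
    {"dp": [0,0.287,0.058],"yaw": 5},
    {"dp": [0,0.287,0.058],"yaw": 5},
    {"dp": [0,0.287,0.058],"yaw": 5},
    {"dp": [0,0.287,0.058],"yaw": 5},
    {"dp": [0,0.287,0.058],"yaw": 5},
    {"dp": [0,0.287,0.058],"yaw": 5},
    {"dp": [0,0.287,0.058],"yaw": 5},
    {"dp": [0,0.287,0.058],"yaw": 5},
    {"dp": [0,0.287,0.058],"yaw": 5},
    {"dp": [0,0.287,0.058],"yaw": 5},
  ],
)

```text
time_s: 34.5
eef_pos: [616.6, -95.8, 116.1]
eef_rot: [-155.1, 87.7, -157.0]
force: [0.5, -1.3, -3.1]
grip_width: 32.1
```

```bash
python3 -c "
from h import *
plan(617.5,-96,38,-2)
snap('top')
print([(np.round(r['centre'],1).tolist(),round(r['conf'],2),px2w('top',r['centre'],58)[:2].tolist()) for r in ctrl.search_frame('phone_a','top')[:4]])"
```

```text
dp [0.078, 0.0011, 0.0038] yaw 0.1 jaw now -1.9 force [0.5, -1.3, -3.1] pos [616.6, -95.8, 116.1] w 32.1 t 34.5 j7 -24.9
[([234.0, 236.1], 0.94, [620.1, 99.6]), ([274.7, 237.3], 0.92, [619.4, 3.7]), ([136.9, 243.9], 0.39, [596.3, 326.5])]
```

>>> send_rows(
  deltas=[
    {"dp": [0.03,0.001,0.002],"yaw": 0},
    {"dp": [0.055,0.001,0.003],"yaw": 0},
    {"dp": [0.07,0.001,0.003],"yaw": 0},
    {"dp": [0.076,0.001,0.004],"yaw": 0},
    {"dp": [0.078,0.001,0.004],"yaw": 0},
    {"dp": [0.078,0.001,0.004],"yaw": 0},
  ],
)

```text
time_s: 35.1
eef_pos: [618.1, -99.2, 38.4]
eef_rot: [-153.4, 87.7, -155.6]
force: [0.4, 0.5, -3.8]
grip_width: 31.8
```

>>> send_rows(
  deltas=[
    {"dp": [0.001,0,0],"yaw": 0},
    {"dp": [0.0015,0,0],"yaw": 0},
    {"dp": [0.0015,0,0],"yaw": 0},
  ],
)

```text
time_s: 35.35
eef_pos: [618.7, -99.5, 37.8]
eef_rot: [-152.2, 87.8, -154.4]
force: [0.7, -0.1, -4.9]
grip_width: 31.8
```

>>> send_rows(
  deltas=[
    {"dp": [0.001,0.002,0],"yaw": 0},
    {"dp": [0.002,0.003,-0.001],"yaw": 0},
    {"dp": [0.002,0.003,-0.001],"yaw": 0},
  ],
)

```text
time_s: 35.6
eef_pos: [617.6, -95.8, 35.9]
eef_rot: [-152.7, 87.8, -154.9]
force: [-0.0, 0.9, -4.2]
grip_width: 31.7
```

>>> send_rows(
  deltas=[
    {"dp": [0.0005,0,0],"yaw": 0},
    {"dp": [0.001,0,0],"yaw": 0},
    {"dp": [0.001,0,0],"yaw": 0},
  ],
)

```text
time_s: 35.85
eef_pos: [617.6, -95.9, 35.7]
eef_rot: [-151.9, 87.8, -154.0]
force: [-2.5, -1.3, 4.2]
grip_width: 31.7
```

Contact at z 35.7. Releasing.

>>> send_rows(
  deltas=[
    {"dp": [0,0,0],"yaw": 0},
    {"dp": [0,0,0],"yaw": 0},
    {"dp": [0,0,0],"yaw": 0},
    {"dp": [0,0,0],"yaw": 0},
    {"dp": [-0.03,0,0],"yaw": 0},
    {"dp": [-0.07,0,0],"yaw": 0},
    {"dp": [-0.09,0,0],"yaw": 0},
    {"dp": [-0.09,0,0],"yaw": 0},
  ],
  claw=0.044,
)

```text
time_s: 36.52
eef_pos: [624.6, -93.6, 130.7]
eef_rot: [-144.6, 88.3, -146.8]
force: [1.0, -0.1, -0.1]
grip_width: 44.0
```

```bash
python3 -c "
from h import *
plan(509,-385,110,-7.6)"
```

```text
dp [0.0282, -0.2952, -0.1038] yaw 5.4 jaw now -2.2 force [1.0, -0.1, -0.1] pos [624.6, -93.6, 130.7] w 44.0 t 36.5 j7 -24.7
```

>>> send_rows(
  deltas=[
    {"dp": [0,-0.295,-0.104],"yaw": 5.4},
    {"dp": [0,-0.295,-0.104],"yaw": 5.4},
    {"dp": [0,-0.295,-0.104],"yaw": 5.4},
    {"dp": [0,-0.295,-0.104],"yaw": 5.4},
    {"dp": [0,-0.295,-0.104],"yaw": 5.4},
    {"dp": [0,-0.295,-0.104],"yaw": 5.4},
    {"dp": [0,-0.295,-0.104],"yaw": 5.4},
    {"dp": [0,-0.295,-0.104],"yaw": 5.4},
    {"dp": [0,-0.295,-0.104],"yaw": 5.4},
    {"dp": [0,-0.295,-0.104],"yaw": 5.4},
  ],
)

```text
time_s: 37.35
eef_pos: [508.2, -385.5, 137.2]
eef_rot: [-141.2, 88.3, -149.0]
force: [0.6, 0.1, 0.8]
grip_width: 44.1
```

```bash
python3 -c "
from h import *
plan(509,-385,12,-7.6)"
```

```text
dp [0.1251, 0.0029, 0.0036] yaw -0.2 jaw now -7.8 force [0.6, 0.1, 0.8] pos [508.2, -385.5, 137.2] w 44.1 t 37.4 j7 -2.3
```

>>> send_rows(
  deltas=[
    {"dp": [0,0.002,0.001],"yaw": 0},
    {"dp": [0.04,0.002,0.002],"yaw": 0},
    {"dp": [0.08,0.002,0.002],"yaw": 0},
    {"dp": [0.11,0.003,0.003],"yaw": 0},
    {"dp": [0.123,0.003,0.004],"yaw": 0},
    {"dp": [0.125,0.003,0.004],"yaw": 0},
    {"dp": [0.125,0.003,0.004],"yaw": 0},
  ],
)

```text
time_s: 37.93
eef_pos: [510.6, -383.4, 12.2]
eef_rot: [-142.6, 88.3, -150.3]
force: [0.8, -0.6, 0.7]
grip_width: 43.7
```

```bash
python3 -c "
from h import *
plan(509,-385,-19,-7.6)"
```

```text
dp [0.0312, -0.0012, -0.0006] yaw -0.1 jaw now -7.7 force [0.8, -0.6, 0.7] pos [510.6, -383.4, 12.2] w 43.7 t 37.9 j7 -8.0
```

>>> send_rows(
  deltas=[
    {"dp": [0.012,-0.001,0],"yaw": 0},
    {"dp": [0.023,-0.001,0],"yaw": 0},
    {"dp": [0.029,-0.001,0],"yaw": 0},
    {"dp": [0.031,-0.001,0],"yaw": 0},
    {"dp": [0.031,-0.001,0],"yaw": 0},
  ],
)

```text
time_s: 38.35
eef_pos: [509.3, -384.8, -19.3]
eef_rot: [-143.9, 88.3, -151.5]
force: [-0.0, 0.5, 0.3]
grip_width: 43.7
```

>>> send_rows(
  deltas=[
    {"dp": [0,0,0],"yaw": 0},
    {"dp": [0,0,0],"yaw": 0},
    {"dp": [0,0,0],"yaw": 0},
    {"dp": [0,0,0],"yaw": 0},
    {"dp": [0,0,0],"yaw": 0},
  ],
  claw=0.015,
)

```text
time_s: 38.77
eef_pos: [509.2, -385.0, -18.9]
eef_rot: [-143.2, 88.3, -150.9]
force: [-1.1, 0.1, 2.4]
grip_width: 31.3
```

>>> send_rows(
  deltas=[
    {"dp": [-0.02,0,0],"yaw": 0},
    {"dp": [-0.05,0,0],"yaw": 0},
    {"dp": [-0.08,0,0],"yaw": 0},
    {"dp": [-0.11,0,0],"yaw": 0},
    {"dp": [-0.13,0,0],"yaw": 0},
    {"dp": [-0.14,0,0],"yaw": 0},
    {"dp": [-0.14,0,0],"yaw": 0},
  ],
)

```text
time_s: 39.35
eef_pos: [514.0, -383.4, 122.9]
eef_rot: [-137.0, 88.4, -144.7]
force: [0.9, 0.4, -3.8]
grip_width: 32.2
```

```bash
python3 -c "
from h import *
plan(621,1,120,-2)"
```

```text
dp [-0.0058, 0.3953, 0.0545] yaw -5.7 jaw now -7.7 force [0.9, 0.4, -3.8] pos [514.0, -383.4, 122.9] w 32.2 t 39.4 j7 -3.2
```

>>> send_rows(
  deltas=[
    {"dp": [-0.006,0.395,0.055],"yaw": -5.7},
    {"dp": [-0.006,0.395,0.055],"yaw": -5.7},
    {"dp": [-0.006,0.395,0.055],"yaw": -5.7},
    {"dp": [-0.006,0.395,0.055],"yaw": -5.7},
    {"dp": [-0.006,0.395,0.055],"yaw": -5.7},
    {"dp": [-0.006,0.395,0.055],"yaw": -5.7},
    {"dp": [-0.006,0.395,0.055],"yaw": -5.7},
    {"dp": [-0.006,0.395,0.055],"yaw": -5.7},
    {"dp": [-0.006,0.395,0.055],"yaw": -5.7},
    {"dp": [-0.006,0.395,0.055],"yaw": -5.7},
  ],
)

```text
time_s: 40.18
eef_pos: [621.1, 7.9, 118.4]
eef_rot: [-153.1, 88.5, -154.8]
force: [0.5, 1.7, -4.7]
grip_width: 31.9
```

>>> send_rows(
  deltas=[
    {"dp": [0,0.01,0],"yaw": 0},
    {"dp": [0,0.01,0],"yaw": 0},
    {"dp": [0,0.01,0],"yaw": 0},
  ],
)

```text
time_s: 40.43
eef_pos: [619.7, 17.2, 116.5]
eef_rot: [-153.3, 88.2, -154.9]
force: [-0.3, -1.1, -3.4]
grip_width: 32.0
```

```bash
python3 -c "
from h import *
plan(621,1,38,-2)
snap('top')
print([(np.round(r['centre'],1).tolist(),round(r['conf'],2),px2w('top',r['centre'],58)[:2].tolist()) for r in ctrl.search_frame('phone_a','top')[:4]])"
```

```text
dp [0.0786, -0.0151, 0.004] yaw 0.4 jaw now -1.6 force [-0.3, -1.1, -3.4] pos [619.7, 17.2, 116.5] w 32.0 t 40.4 j7 -34.5
[([322.2, 222.0], 0.97, [658.7, -107.2]), ([231.3, 247.7], 0.8, [592.4, 104.4])]
```

>>> send_rows(
  deltas=[
    {"dp": [0.0,-0.015,0.001],"yaw": 0},
    {"dp": [0.02,-0.015,0.002],"yaw": 0},
    {"dp": [0.05,-0.015,0.003],"yaw": 0},
    {"dp": [0.068,-0.015,0.003],"yaw": 0},
    {"dp": [0.076,-0.015,0.004],"yaw": 0},
    {"dp": [0.078,-0.015,0.004],"yaw": 0},
    {"dp": [0.078,-0.015,0.004],"yaw": 0},
  ],
)

```text
time_s: 41.12
eef_pos: [621.7, -3.2, 39.1]
eef_rot: [-149.1, 88.2, -151.0]
force: [0.3, -0.4, -3.3]
grip_width: 31.6
```

>>> send_rows(
  deltas=[
    {"dp": [0.001,0,0],"yaw": 0},
    {"dp": [0.002,0,0],"yaw": 0},
    {"dp": [0.002,0,0],"yaw": 0},
  ],
)

```text
time_s: 41.37
eef_pos: [622.3, -3.4, 38.1]
eef_rot: [-147.4, 88.3, -149.3]
force: [-0.4, 0.2, -4.7]
grip_width: 31.6
```

>>> send_rows(
  deltas=[
    {"dp": [0.0005,0,0],"yaw": 0},
    {"dp": [0.001,0,0],"yaw": 0},
    {"dp": [0.001,0,0],"yaw": 0},
  ],
)

```text
time_s: 41.62
eef_pos: [622.5, -3.4, 37.4]
eef_rot: [-146.8, 88.3, -148.7]
force: [-0.4, 0.0, -4.1]
grip_width: 31.1
```

>>> send_rows(
  deltas=[
    {"dp": [0.0005,0.003,-0.001],"yaw": 0},
    {"dp": [0.0015,0.004,-0.001],"yaw": 0},
    {"dp": [0.002,0.004,-0.001],"yaw": 0},
  ],
)

```text
time_s: 41.87
eef_pos: [621.5, 1.5, 35.3]
eef_rot: [-148.1, 88.3, -149.9]
force: [0.5, -0.2, -4.0]
grip_width: 31.8
```

>>> send_rows(
  deltas=[
    {"dp": [0.0005,0,0],"yaw": 0},
    {"dp": [0.001,0,0],"yaw": 0},
    {"dp": [0.001,0,0],"yaw": 0},
  ],
)

```text
time_s: 42.12
eef_pos: [621.5, 1.4, 35.1]
eef_rot: [-146.9, 88.3, -148.8]
force: [-2.2, -0.5, 4.9]
grip_width: 31.6
```

Contact. Release it, then fetch the third brick at (441,-383), jaw about -20°.

>>> send_rows(
  deltas=[
    {"dp": [0,0,0],"yaw": 0},
    {"dp": [0,0,0],"yaw": 0},
    {"dp": [0,0,0],"yaw": 0},
    {"dp": [0,0,0],"yaw": 0},
    {"dp": [-0.03,0,0],"yaw": 0},
    {"dp": [-0.07,0,0],"yaw": 0},
    {"dp": [-0.1,0,0],"yaw": 0},
    {"dp": [-0.1,0,0],"yaw": 0},
  ],
  claw=0.046,
)

```text
time_s: 42.78
eef_pos: [628.6, 4.5, 141.3]
eef_rot: [-134.7, 88.9, -136.6]
force: [-0.3, 0.6, 0.1]
grip_width: 45.6
```

```bash
python3 -c "
from h import *
plan(441,-383,140,-20)"
```

```text
dp [0.0088, -0.3935, -0.1745] yaw 18.1 jaw now -1.9 force [-0.3, 0.6, 0.1] pos [628.6, 4.5, 141.3] w 45.6 t 42.8 j7 -32.7
```

>>> send_rows(
  deltas=[
    {"dp": [0.0,-0.393,-0.174],"yaw": 18},
    {"dp": [0.0,-0.393,-0.174],"yaw": 18},
    {"dp": [0.0,-0.393,-0.174],"yaw": 18},
    {"dp": [0.0,-0.393,-0.174],"yaw": 18},
    {"dp": [0.0,-0.393,-0.174],"yaw": 18},
    {"dp": [0.0,-0.393,-0.174],"yaw": 18},
    {"dp": [0.0,-0.393,-0.174],"yaw": 18},
    {"dp": [0.0,-0.393,-0.174],"yaw": 18},
    {"dp": [0.0,-0.393,-0.174],"yaw": 18},
    {"dp": [0.0,-0.393,-0.174],"yaw": 18},
  ],
)

```text
time_s: 43.62
eef_pos: [444.6, -375.2, 148.2]
eef_rot: [-117.2, 88.9, -137.1]
force: [0.8, -0.0, 0.1]
grip_width: 46.3
```

>>> send_rows(
  deltas=[
    {"dp": [0,0,0],"yaw": 0},
  ],
)

```text
time_s: 43.7
eef_pos: [437.8, -385.8, 147.2]
eef_rot: [-114.1, 88.5, -134.9]
force: [-1.3, -1.4, -0.9]
grip_width: 45.8
```

```bash
python3 -c "
from h import *
plan(441,-383,12,-20)"
```

```text
dp [0.1351, 0.0071, 0.0035] yaw -0.7 jaw now -20.7 force [-1.3, -1.4, -0.9] pos [437.8, -385.8, 147.2] w 45.8 t 43.7 j7 -12.1
```

>>> send_rows(
  deltas=[
    {"dp": [0,0.005,0.003],"yaw": 0},
    {"dp": [0.03,0.006,0.003],"yaw": 0},
    {"dp": [0.07,0.006,0.003],"yaw": 0},
    {"dp": [0.11,0.006,0.003],"yaw": 0},
    {"dp": [0.13,0.007,0.003],"yaw": 0},
    {"dp": [0.135,0.007,0.003],"yaw": 0},
    {"dp": [0.135,0.007,0.003],"yaw": 0},
  ],
)

```text
time_s: 44.28
eef_pos: [440.8, -380.7, 10.7]
eef_rot: [-120.8, 88.5, -141.4]
force: [0.9, -0.1, 0.2]
grip_width: 46.4
```

```bash
python3 -c "
from h import *
plan(441,-383,-19,-20)"
```

```text
dp [0.0297, -0.0014, 0.0014] yaw -0.6 jaw now -20.6 force [0.9, -0.1, 0.2] pos [440.8, -380.7, 10.7] w 46.4 t 44.3 j7 -20.3
```

>>> send_rows(
  deltas=[
    {"dp": [0.012,-0.001,0.001],"yaw": 0},
    {"dp": [0.023,-0.001,0.001],"yaw": 0},
    {"dp": [0.028,-0.001,0.001],"yaw": 0},
    {"dp": [0.0295,-0.001,0.001],"yaw": 0},
    {"dp": [0.0295,-0.001,0.001],"yaw": 0},
  ],
)

```text
time_s: 44.7
eef_pos: [440.7, -382.6, -18.9]
eef_rot: [-120.9, 88.5, -141.5]
force: [-0.0, 0.6, -0.2]
grip_width: 46.2
```

>>> send_rows(
  deltas=[
    {"dp": [0,0,0],"yaw": 0},
    {"dp": [0,0,0],"yaw": 0},
    {"dp": [0,0,0],"yaw": 0},
    {"dp": [0,0,0],"yaw": 0},
    {"dp": [0,0,0],"yaw": 0},
  ],
  claw=0.015,
)

```text
time_s: 45.12
eef_pos: [440.7, -382.8, -18.4]
eef_rot: [-119.8, 88.5, -140.4]
force: [-1.3, -0.2, 3.0]
grip_width: 31.8
```

>>> send_rows(
  deltas=[
    {"dp": [-0.02,0,0],"yaw": 0},
    {"dp": [-0.05,0,0],"yaw": 0},
    {"dp": [-0.08,0,0],"yaw": 0},
    {"dp": [-0.11,0,0],"yaw": 0},
    {"dp": [-0.14,0,0],"yaw": 0},
    {"dp": [-0.15,0,0],"yaw": 0},
    {"dp": [-0.15,0,0],"yaw": 0},
  ],
)

```text
time_s: 45.7
eef_pos: [445.3, -381.1, 133.6]
eef_rot: [-109.5, 88.5, -130.1]
force: [0.2, 0.3, -4.6]
grip_width: 31.6
```

```bash
python3 -c "
from h import *
plan(624.5,103,130,-2)"
```

```text
dp [-0.0088, 0.5161, -0.0028] yaw -18.6 jaw now -20.6 force [0.2, 0.3, -4.6] pos [445.3, -381.1, 133.6] w 31.6 t 45.7 j7 -13.7
```

>>> send_rows(
  deltas=[
    {"dp": [-0.009,0.516,-0.003],"yaw": -18.6},
    {"dp": [-0.009,0.516,-0.003],"yaw": -18.6},
    {"dp": [-0.009,0.516,-0.003],"yaw": -18.6},
    {"dp": [-0.009,0.516,-0.003],"yaw": -18.6},
    {"dp": [-0.009,0.516,-0.003],"yaw": -18.6},
    {"dp": [-0.009,0.516,-0.003],"yaw": -18.6},
    {"dp": [-0.009,0.516,-0.003],"yaw": -18.6},
    {"dp": [-0.009,0.516,-0.003],"yaw": -18.6},
    {"dp": [-0.009,0.516,-0.003],"yaw": -18.6},
    {"dp": [-0.009,0.516,-0.003],"yaw": -18.6},
  ],
)

```text
time_s: 46.53
eef_pos: [588.4, 11.5, 127.7]
eef_rot: [-133.3, 88.3, -135.3]
force: [1.0, -0.3, -3.6]
grip_width: 31.8
```

>>> send_rows(
  deltas=[
    {"dp": [0,0.06,0.024],"yaw": 0},
    {"dp": [0,0.06,0.024],"yaw": 0},
    {"dp": [0,0.06,0.024],"yaw": 0},
    {"dp": [0,0.06,0.024],"yaw": 0},
  ],
)

```text
time_s: 46.87
eef_pos: [612.9, 72.6, 123.1]
eef_rot: [-138.3, 88.2, -140.0]
force: [-0.3, -0.9, -4.9]
grip_width: 31.4
```

```bash
python3 -c "
from h import *
plan(624.5,103,38,-2)"
```

```text
dp [0.0841, 0.0326, 0.0126] yaw 0.2 jaw now -1.8 force [-0.3, -0.9, -4.9] pos [612.9, 72.6, 123.1] w 31.4 t 46.9 j7 -40.0
```

>>> send_rows(
  deltas=[
    {"dp": [0,0.032,0.011],"yaw": 0},
    {"dp": [0,0.032,0.011],"yaw": 0},
    {"dp": [0.03,0.033,0.012],"yaw": 0},
    {"dp": [0.06,0.033,0.012],"yaw": 0},
    {"dp": [0.07,0.034,0.012],"yaw": 0},
    {"dp": [0.07,0.034,0.012],"yaw": 0},
  ],
)

```text
time_s: 47.37
eef_pos: [620.7, 101.4, 47.9]
eef_rot: [-141.4, 87.6, -143.3]
force: [-0.2, -0.2, -4.5]
grip_width: 31.8
```

```bash
python3 -c "
from h import *
plan(624.5,103,36,-2)
snap('side')
print([(np.round(r['centre'],1).tolist(),round(r['conf'],2),px2w('side',r['centre'],58)[:2].tolist()) for r in ctrl.search_frame('phone_a','side')[:4]])"
```

```text
dp [0.0117, 0.002, 0.0042] yaw 0.1 jaw now -1.9 force [-0.2, -0.2, -4.5] pos [620.7, 101.4, 47.9] w 31.8 t 47.4 j7 -44.5
[([324.3, 260.3], 0.83, [578.5, 3.1]), ([293.3, 272.4], 0.71, [608.1, 104.1]), ([285.4, 261.3], 0.7, [665.0, 72.3]), ([341.0, 244.0], 0.63, [596.0, -101.1])]
```

>>> send_rows(
  deltas=[
    {"dp": [0.005,0.002,0.003],"yaw": 0},
    {"dp": [0.009,0.002,0.004],"yaw": 0},
    {"dp": [0.0105,0.002,0.004],"yaw": 0},
    {"dp": [0.0105,0.002,0.004],"yaw": 0},
  ],
)

```text
time_s: 47.8
eef_pos: [628.1, 105.2, 41.4]
eef_rot: [-137.9, 88.1, -139.7]
force: [-0.2, -0.6, -3.3]
grip_width: 31.7
```

>>> send_rows(
  deltas=[
    {"dp": [0.001,0,0],"yaw": 0},
    {"dp": [0.0015,0,0],"yaw": 0},
    {"dp": [0.0015,0,0],"yaw": 0},
  ],
)

```text
time_s: 48.05
eef_pos: [628.1, 105.1, 40.0]
eef_rot: [-137.7, 88.1, -139.6]
force: [0.5, -1.1, -3.7]
grip_width: 31.4
```

>>> send_rows(
  deltas=[
    {"dp": [0.002,-0.002,-0.003],"yaw": 0},
    {"dp": [0.003,-0.002,-0.003],"yaw": 0},
    {"dp": [0.0035,-0.002,-0.003],"yaw": 0},
    {"dp": [0.0035,-0.002,-0.003],"yaw": 0},
  ],
)

```text
time_s: 48.38
eef_pos: [624.7, 103.1, 36.5]
eef_rot: [-137.8, 88.1, -139.7]
force: [-0.0, -0.7, -3.7]
grip_width: 31.6
```

>>> send_rows(
  deltas=[
    {"dp": [0.001,0,0],"yaw": 0},
    {"dp": [0.0015,0,0],"yaw": 0},
    {"dp": [0.0015,0,0],"yaw": 0},
  ],
)

```text
time_s: 48.63
eef_pos: [625.0, 103.2, 35.8]
eef_rot: [-137.1, 88.1, -138.9]
force: [-2.4, -0.7, 3.7]
grip_width: 31.7
```

>>> send_rows(
  deltas=[
    {"dp": [0,0,0],"yaw": 0},
    {"dp": [0,0,0],"yaw": 0},
    {"dp": [0,0,0],"yaw": 0},
    {"dp": [0,0,0],"yaw": 0},
    {"dp": [-0.03,0,0],"yaw": 0},
    {"dp": [-0.07,0,0],"yaw": 0},
    {"dp": [-0.11,0,0],"yaw": 0},
    {"dp": [-0.13,0,0],"yaw": 0},
    {"dp": [-0.13,0,0],"yaw": 0},
  ],
  claw=0.046,
)

```text
time_s: 49.38
eef_pos: [631.7, 107.9, 171.3]
eef_rot: [-127.6, 88.7, -129.5]
force: [0.5, -0.1, -0.1]
grip_width: 45.9
```

>>> send_rows(
  deltas=[
    {"dp": [0,0.22,-0.17],"yaw": 0},
    {"dp": [0,0.22,-0.17],"yaw": 0},
    {"dp": [0,0.22,-0.17],"yaw": 0},
    {"dp": [0,0.22,-0.17],"yaw": 0},
    {"dp": [0,0.22,-0.17],"yaw": 0},
    {"dp": [0,0.22,-0.17],"yaw": 0},
    {"dp": [0,0.22,-0.17],"yaw": 0},
    {"dp": [0,0.22,-0.17],"yaw": 0},
    {"dp": [0,0.22,-0.17],"yaw": 0},
  ],
  claw=0.03,
)

```text
time_s: 50.13
eef_pos: [467.3, 334.9, 169.1]
eef_rot: [-129.6, 88.6, -131.2]
force: [0.5, -0.5, -0.2]
grip_width: 30.2
```

```bash
python3 -c "
from h import *
plan(590,318,120,-5)
im=snap('top','t9.png')
a=rect(im,530,710,-170,170,70,1.6)
b=rect(im,545,645,270,370,66,2.88,grid=10)
cv2.imwrite('pics/r9.png',np.hstack([a,b[:a.shape[0]]]))
print(a.shape,b.shape,[(np.round(r['centre'],1).tolist(),round(r['conf'],2),px2w('top',r['centre'],84)[:2].tolist()) for r in ctrl.search_frame('weight_a','top')[:6]])
print([(np.round(r['centre'],1).tolist(),round(r['conf'],2),px2w('top',r['centre'],60)[:2].tolist()) for r in ctrl.search_frame('dial','top')[:6]])"
```

```text
dp [0.0474, -0.0125, 0.1238] yaw 3.4 jaw now -1.6 force [0.5, -0.5, -0.2] pos [467.3, 334.9, 169.1] w 30.2 t 50.1 j7 -66.9
(288, 544, 3) (288, 288, 3) [([520.3, 295.8], 0.83, [494.4, -554.8]), ([482.5, 305.1], 0.82, [471.7, -469.3]), ([228.6, 231.7], 0.67, [625.5, 107.7]), ([275.1, 233.0], 0.64, [624.9, 0.6]), ([315.7, 238.7], 0.62, [613.8, -93.0]), ([483.8, 247.5], 0.61, [602.2, -477.4])]
[([138.6, 245.7], 0.62, [591.8, 321.3])]
```

View pics/r9.png

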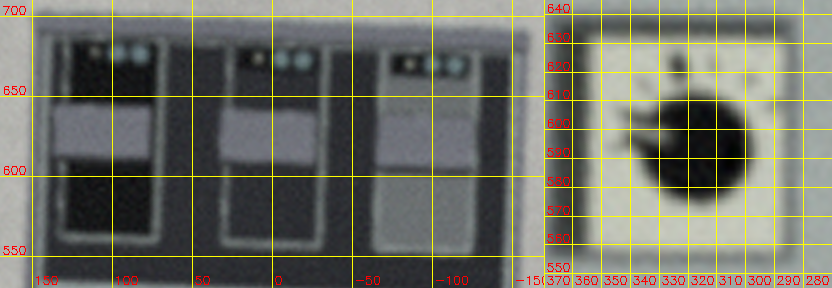

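All three bricks sit centred on the phones. The dial axis, corrected for parallax, is at about (596,325), with the pointer roughly 0.2 rad clockwise of +y. The broad mark is near (626,333), which is 1.3 rad as expected.

```bash
python3 -c "
from h import *
plan(596,325,80,-12)"
```

```text
dp [0.0872, 0.0002, 0.1272] yaw 9.9 jaw now -2.1 force [-0.7, 0.2, -0.7] pos [470.2, 331.2, 169.0] w 29.9 t 50.3 j7 -66.9
```

>>> send_rows(
  deltas=[
    {"dp": [0,0,0.03],"yaw": 5},
    {"dp": [0,0,0.06],"yaw": 10},
    {"dp": [0.01,0,0.09],"yaw": 10},
    {"dp": [0.03,0,0.127],"yaw": 10},
    {"dp": [0.05,0,0.127],"yaw": 10},
    {"dp": [0.07,0,0.127],"yaw": 10},
    {"dp": [0.085,0,0.127],"yaw": 10},
    {"dp": [0.087,0,0.127],"yaw": 10},
    {"dp": [0.087,0,0.127],"yaw": 10},
  ],
  claw=0.026,
)

```text
time_s: 51.03
eef_pos: [596.0, 322.5, 78.8]
eef_rot: [-114.8, 88.4, -126.9]
force: [-0.2, -0.4, -0.0]
grip_width: 25.8
```

```bash
python3 -c "
from h import *
plan(596,325,27,-12)"
```

```text
dp [0.0518, 0.0038, 0.0001] yaw -0.2 jaw now -12.2 force [-0.2, -0.4, -0.0] pos [596.0, 322.5, 78.8] w 25.8 t 51.0 j7 -66.5
```

>>> send_rows(
  deltas=[
    {"dp": [0.015,0.003,0],"yaw": 0},
    {"dp": [0.03,0.004,0],"yaw": 0},
    {"dp": [0.038,0.004,0],"yaw": 0},
    {"dp": [0.041,0.004,0],"yaw": 0},
    {"dp": [0.041,0.004,0],"yaw": 0},
  ],
)

```text
time_s: 51.45
eef_pos: [595.4, 325.0, 36.5]
eef_rot: [-115.9, 88.3, -128.1]
force: [-0.4, -0.3, 0.2]
grip_width: 26.3
```

>>> send_rows(
  deltas=[
    {"dp": [0.002,0,0],"yaw": 0},
    {"dp": [0.004,0,0],"yaw": 0},
    {"dp": [0.004,0,0],"yaw": 0},
  ],
)

```text
time_s: 51.7
eef_pos: [595.3, 325.0, 32.5]
eef_rot: [-115.8, 88.3, -128.0]
force: [0.7, -0.3, 0.3]
grip_width: 25.8
```

```bash
python3 -c "
from h import *
plan(596,325,27,-12)"
```

```text
dp [0.0055, 0.0003, 0.0007] yaw -0.2 jaw now -12.2 force [0.7, -0.3, 0.3] pos [595.3, 325.0, 32.5] w 25.8 t 51.7 j7 -67.9
```

No force, so the fingers have cleared the bar. I'll go a little deeper and close gently.

>>> send_rows(
  deltas=[
    {"dp": [0.003,0,0],"yaw": 0},
    {"dp": [0.005,0,0],"yaw": 0},
    {"dp": [0.005,0,0],"yaw": 0},
    {"dp": [0.005,0,0],"yaw": 0},
    {"dp": [0.005,0,0],"yaw": 0},
    {"dp": [0.005,0,0],"yaw": 0},
  ],
  claw=0.004,
  newtons=15,
)

```text
time_s: 52.2
eef_pos: [596.4, 324.9, 27.5]
eef_rot: [-113.5, 88.4, -125.7]
force: [3.8, 1.0, -4.1]
grip_width: 11.6
```

```bash
python3 -c "
from h import *
plan(596,325,27,-74)"
```

```text
dp [0.0005, 0.0, -0.0004] yaw 61.8 jaw now -12.2 force [3.8, 1.0, -4.1] pos [596.4, 324.9, 27.5] w 11.6 t 52.2 j7 -68.0
```

>>> send_rows(
  deltas=[
    {"dp": [0,0,0],"yaw": 6},
    {"dp": [0,0,0],"yaw": 13},
    {"dp": [0,0,0],"yaw": 20},
    {"dp": [0,0,0],"yaw": 27},
    {"dp": [0,0,0],"yaw": 34},
    {"dp": [0,0,0],"yaw": 41},
    {"dp": [0,0,0],"yaw": 48},
    {"dp": [0,0,0],"yaw": 55},
    {"dp": [0,0,0],"yaw": 61},
    {"dp": [0,0,0],"yaw": 62},
  ],
)

```text
time_s: 53.03
eef_pos: [597.7, 323.6, 27.6]
eef_rot: [-46.0, 88.4, -120.5]
force: [4.3, -0.9, -3.0]
grip_width: 11.4
```

>>> send_rows(
  deltas=[
    {"dp": [0,0,0],"yaw": 0},
    {"dp": [0,0,0],"yaw": 0},
  ],
)

```text
time_s: 53.2
eef_pos: [597.7, 323.6, 27.6]
eef_rot: [-46.0, 88.4, -120.5]
force: [2.5, -0.7, -2.7]
grip_width: 11.6
```

```bash
python3 -c "
from h import *
plan(596,325,27,-74)"
```

```text
dp [0.0006, -0.0012, -0.0019] yaw -0.5 jaw now -74.5 force [2.5, -0.7, -2.7] pos [597.7, 323.6, 27.6] w 11.6 t 53.2 j7 -115.5
```

Jaw at -74.5°, which is about 1.30 rad. Releasing and checking.

>>> send_rows(
  deltas=[
    {"dp": [0,0,0],"yaw": 0},
    {"dp": [0,0,0],"yaw": 0},
    {"dp": [0,0,0],"yaw": 0},
    {"dp": [0,0,0],"yaw": 0},
    {"dp": [-0.02,0,0],"yaw": 0},
    {"dp": [-0.05,0,0],"yaw": 0},
    {"dp": [-0.09,0,0],"yaw": 0},
    {"dp": [-0.12,0,0],"yaw": 0},
    {"dp": [-0.12,0,0],"yaw": 0},
  ],
  claw=0.024,
)

```text
time_s: 53.95
eef_pos: [603.2, 329.4, 154.9]
eef_rot: [-28.5, 89.0, -103.0]
force: [1.3, 0.2, 0.3]
grip_width: 24.0
```

>>> send_rows(
  deltas=[
    {"dp": [-0.02,-0.15,-0.04],"yaw": 0},
    {"dp": [-0.02,-0.15,-0.04],"yaw": 0},
    {"dp": [-0.02,-0.15,-0.04],"yaw": 0},
    {"dp": [-0.02,-0.15,-0.04],"yaw": 0},
    {"dp": [-0.02,-0.15,-0.04],"yaw": 0},
    {"dp": [-0.02,-0.15,-0.04],"yaw": 0},
    {"dp": [-0.02,-0.15,-0.04],"yaw": 0},
  ],
)

```text
time_s: 54.53
eef_pos: [449.1, 328.1, 175.5]
eef_rot: [-25.4, 89.0, -99.9]
force: [0.8, 0.2, -0.2]
grip_width: 24.3
```

```bash
python3 -c "
from h import *
st()
im=snap('top','t10.png');s=snap('side','s10.png')
a=rect(im,530,710,-170,170,70,1.3)
b=rect(im,545,645,270,370,60,2.34,grid=25)
c=cv2.resize(cv2.imread('pics/s10.png')[210:400,210:400],None,fx=1.8,fy=1.8)
t=np.hstack([a,b[:a.shape[0]]]); d=np.zeros((c.shape[0],t.shape[1],3),np.uint8);d[:,:c.shape[1]]=c
e=cv2.resize(im[205:365,350:480,::-1],None,fx=2,fy=2);d[:e.shape[0],c.shape[1]:c.shape[1]+e.shape[1]]=e
o=np.vstack([t,d]);print(o.shape);cv2.imwrite('pics/r10.png',o)"
```

```text
{'time_s': 54.5, 'eef_pos': [449.1, 328.1, 175.5], 'eef_rot': [-25.4, 89.0, -99.9], 'force': [0.8, 0.2, -0.2], 'grip_width': 24.3}
(576, 676, 3)
```

View pics/r10.png

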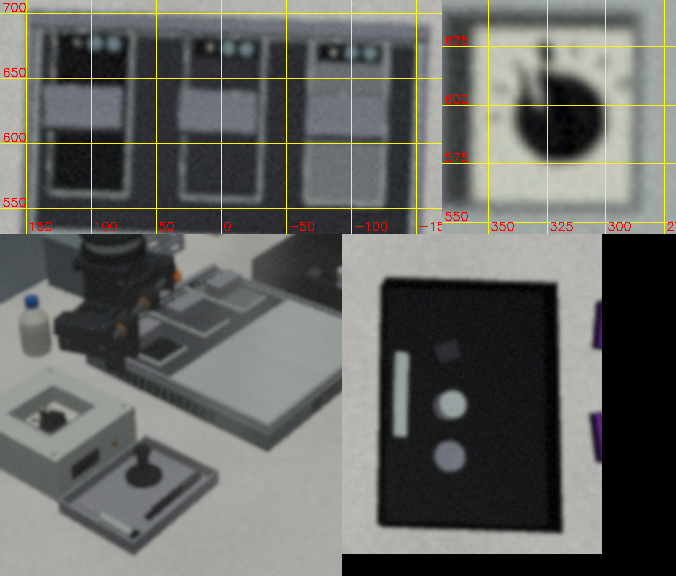

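The phones, bricks, tray and bin all look right. The dial pointer needs a closer view, so I'll overlay the projected pointer lines for 1.15 and 1.45 rad.

```bash
python3 -c "
from h import *
out=[]
for cam,f in(('top','t10.png'),('side','s10.png')):
    im=cv2.imread('pics/'+f);ax=np.array([596.5,324.,68.]);k=7
    u=w2px(cam,ax);x0,y0=int(u[0])-28,int(u[1])-30
    c=cv2.resize(im[y0:y0+60,x0:x0+56],None,fx=k,fy=k,interpolation=cv2.INTER_CUBIC)
    P=lambda p:tuple(((w2px(cam,p)-[x0,y0]+.5)*k).astype(int).tolist())
    for a,col in((1.15,(0,0,255)),(1.45,(0,200,0))):
        d=np.array([np.sin(a),np.cos(a),0])
        cv2.line(c,P(ax+d*18),P(ax+d*36),col,1)
    m=np.array([np.sin(1.3),np.cos(1.3),0]);cv2.circle(c,P(np.array([596.5,324,44])+30*m),8,(255,0,0),1)
    cv2.circle(c,P(ax),3,(255,255,0),1)
    out.append(c)
cv2.imwrite('pics/r11.png',np.hstack(out))"
```

```text
(no output)
```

View pics/r11.png

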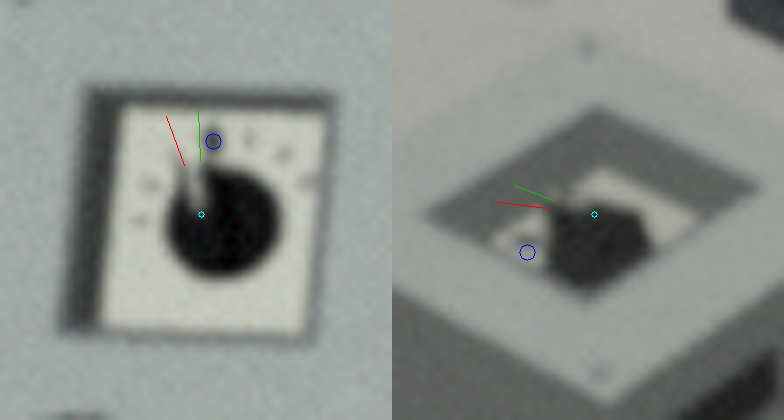

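In the top view the pointer line (about (192,165) to (200,205)) lies between the 1.15 and 1.45 rad limits, and the projected mark falls on the real one. Handing in.

```bash
python3 -c "
from h import *
print(ctrl.hand_in()); st()"
```

```text
the job is handed in; nothing more can be done
None
the job is handed in; nothing more can be done
```

I finished the whole job and handed it in at about 55 s of robot time; the hand-in gives no verdict. The lifter and pry tool are in the tray, and all three phones are drawn against the fence without being lifted. Each phone has a steel brick on its middle, and after that I turned the dial clockwise.

**Last checks**
- **Phones and bricks:** in the last top view the phones are flush and square against the fence. Each brick is within about 5 mm of its phone's middle.
- **Bin and bystanders:** the puck, jar, magnet and spacer are still in the bin, and the purple look-alikes are outside it. I never worked near the tape or the cleaner bottle; the last close-ups showed only the bottle clearly.
- **Dial:** it reads about 1.30 rad from the jaw angle when I released it. The pointer also falls between the 1.15 and 1.45 rad limits drawn on the picture.

**What disagreed or failed on the way**
- **Fingertip height:** the real fingertips were about 28 mm above the reported TCP, found by touching the plate. Before I knew this, my first grasps of the lifter and the pry tool closed on air. I corrected every later move for it.
- **Tool tilt:** the tool drifted up to about 2° from vertical during the moves, with no visible effect.
- **Detections:** the network's phone positions were off by up to several centimetres when the arm or a brick covered part of a phone, so there I relied on contact forces and the pictures.

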